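# Make up the blue shutter-hinge set in the drawer tray

### The arm

A 6-joint arm with a two-finger parallel gripper is mounted at the origin on the work surface. World frame = base frame: x ahead of the robot, y to its left, z up, the work surface at z = 0. Lengths are in m, angles in degrees, forces in N, time in s.
With the tool pointing down it reaches from about 0.325 to 0.9 m from the base axis. Payload 6.1 kg.
Tool frame: the origin (TCP) lies midway between the tips of the shut fingers; the grasp point (between the pads) lies 19 mm behind it (manip.grasp_offset is the distance from the TCP to the grasp point, in m); x points along the fingers, z is the direction in which the jaws open and shut, and the axes are right-handed (so a half turn about x gives the same grasp; the last joint's range is limited). The gripper opens to 85 mm and grips with 20 to 120 N. Pads are 22 mm wide; open, the fingers measure 114 mm over their backs; the gripper's body (76 mm by 85 mm) begins 54 mm behind the grasp point. The pads swing forward as they close: fully open they stand 13 mm farther back than shut.
Start: joints at [57.405, 12.628, 87.462, -0, 79.91, -7.225], TCP at [0.268, 0.565, 0.231] pointing down, gripper open.
Joint ranges: [-170.65, 170.65], [-52.31, 119.04], [5.05, 147.46], [-71.25, 251.25], [11.57, 151.72], [-153.62, 153.62]. Speed limits (degrees/s): [147.25, 147.25, 172.46, 180, 180, 180].

### API

Orientations are given as a 3x3 rotation matrix whose columns are the frame's x, y, z axes.
In Python, from cell import manip gives the robot as it stands. The module is installed in compiled form; this text tells all that it offers.
- The arm moves only by the tool send_rows, never from a script. Its argument "commands" is a list of rows, each a list of 5 numbers: the shift along the tool's x, y, z in m, then the turn about the tool's x in degrees, then the opening, from 0 (shut) to 1 (fully open). In form: [[tx, ty, tz, roll, grip], ...]. A call has 1 to 5 rows; each row shifts and turns the commanded pose from where the row before left it, along the tool's axes as they then stand; what a row does not reach is not made up. A row lasts 1/8 s, in which the tool goes at most 62.5 mm and 10.7 degrees, less where a joint would pass 70% of its speed; a pose out of reach is approached as far as the arm can. A call with a gripper value outside its range is refused whole. The fingers move at their own pace and stop on an object; "force" is the grip in N (left out, the last holds). Time passes only in rows, so rows that do not move let the fingers close. It gives the time, the measured TCP pose, the force and the opening at its end, in the units of the state.
- manip.get_state(): the state, without advancing time (a new reading comes with each control period).
- manip.read_camera(name): name is "scene" or "top" or "wrist"; returns (picture, depth): 400x640x3 uint8, red, green, blue; 400x640 float32, m along the optical axis (not along the pixel's ray), 0 where there is no reading.
- manip.calibration(name): a dict with "camera_matrix" (3x3 intrinsics, pixels), "k1" (the pictures are not rectified: a ray, as slopes to the right and down, at radius r is drawn at 1 + k1 r^2 times it, then the intrinsics apply), "pose" (4x4, takes a point from camera to world coordinates); the wrist camera has in their place "tool_from_camera" (4x4, takes a point from camera to tool coordinates, whose origin is the TCP and whose axes are the tool frame's). Camera axes: x right, y down, z forward; pixel columns grow to the right and rows downward; lengths in m; the calibration is good to about 2 mm. A picture is of the moment at which its call begins: read the wrist's pose just before it. calibration takes no time and is no camera call.
- manip.job_done(): hands the job in, once; it reports no verdict.
The state is a dict: "time": time; "joint_pos": joint angles; "qvel": joint speeds; "effort": joint torques, N m; "position": TCP position; "tcp_rot": TCP orientation; "force": force on the tool from outside, world axes, zero at the start; "wrist_torque": the same for the moment, N m; "finger_gap": opening from 0.0 (shut) to 1.0 (fully open).
Only numpy, scipy, OpenCV 4.12 (cv2) and the standard library are available. Lean on these libraries where they do the work, as an engineer would, in place of code of your own. Each camera call takes 0.05 s, during which the arm holds its last target.

### The job

Pick out the blue-painted hinge fittings lying among the bare-steel ones and make up one set in the pulled-out drawer tray: bracket in the black cup, cover in the yellow, shaft in the red, collar in the green, one in each. Leave alone whatever already stands in its cup; a blue fitting that would be a second of its kind goes into the white crate as a spare. Set each down inside, the same way up as it lies now (the shaft lying flat), without dropping it.

Things in the scene. Friction and masses are not known exactly. Their poses are not given: they have to be found in the camera images.
- cover: Blue-painted round cover: a domed cap, 50 mm across, sides upright to 22 mm, 33.5 mm high, standing dome up on the table. Origin: centre of its underside, z up. About 90 g. A bare-steel twin, not wanted, lies in the same field. The six fittings on the table (four blue, two steel) have their centres at least 95 mm apart.
- shaft: Blue-painted shaft lying on the table: 76 mm long, 16 mm thick, round in the middle 44 mm with square ends (so it does not roll). Origin: the middle of its axis, 8 mm above what it lies on; x along its length, z up at the start. About 120 g. (A bare-steel twin, not wanted, lies in the same field.)
- collar: Blue-painted collar: a plain ring, 40 mm outside, 18 mm bore, 24 mm high, lying flat with the bore upright. Origin: centre of its underside, z up. About 130 g.
- bracket_spare: Blue eye bracket standing on the table: foot plate 58 (x) by 34 (y) by 6 mm; in its middle an upright web 16 mm thick (x), 34 mm wide (y), with a round-topped eye, 48 mm high in all. Grip it on the web's two narrow sides, 34 mm apart along y, flush with the plate, flat up to 31 mm. Origin: centre of its underside, z up. About 200 g.
- bracket_kit: The same blue eye bracket, the one that already stands in the black cup. Same shape and origin as bracket_spare.
- cup_yellow: Yellow plastic cup, square, 104 mm outside, 98 mm inside, walls 18 mm high, floor 3 mm thick. Origin: centre of its underside; z up, x and y along its sides. The four cups sit loose, two by two in shuffled order, in a tray pulled out of a grey drawer unit towards the robot, at the left or right of the table, turned up to 0.1 rad; cup rims 73 mm above the table.
- cup_red: Red plastic cup, square, 104 mm outside, 98 mm inside, walls 18 mm high, floor 3 mm thick. Origin: centre of its underside; z up, x and y along its sides. In the same tray, its underside 55 mm above the table. The tray slides on rails if pushed with more than about 8 N.
- cup_green: Green plastic cup, square, 104 mm outside, 98 mm inside, walls 18 mm high, floor 3 mm thick. Origin: centre of its underside; z up, x and y along its sides. In the same tray. The drawer unit behind the tray is 106 mm high, its face about 22 mm behind the rear cups.
- cup_black: Black plastic cup, square, 104 mm outside, 98 mm inside, walls 18 mm high, floor 3 mm thick. Origin: centre of its underside; z up, x and y along its sides. In the same tray. A blue bracket, 48 mm high, already stands in it.
- crate: White plastic crate standing on the table on the side opposite the drawer unit, fixed, otherwise empty: 280 mm (x) by 220 mm (y) and 72 mm high, walls and floor 5 mm thick (the rim is 8 mm wider all round). Origin: centre of its underside; z up.
Mind the look-alikes: they are no part of the job. There is more than one size of the cup_yellow; the job needs the smaller.

How it is judged (in metres and radians):
At the end, for the whole second after the job is handed in: On the floor inside: cover dome up in the yellow cup, shaft lying flat in the red, collar flat in the green, first bracket on its foot in the black, spare bracket on its foot in the crate; fittings tilted under 0.2 rad and slower than 0.02 m/s, cups level within 0.1 rad (x of cover in the frame of cup_yellow between -0.028 and 0.028 m and y of cover in the frame of cup_yellow between -0.028 and 0.028 m and z of cover in the frame of cup_yellow between -0.002 and 0.009 m and angle between each of cover, collar, bracket_kit, bracket_spare's own z axis and vertical below 0.2 rad and linear speed of each of cover, collar, shaft, bracket_kit, bracket_spare below 0.02 m/s and x of collar in the frame of cup_green between -0.033 and 0.033 m and y of collar in the frame of cup_green between -0.033 and 0.033 m and z of collar in the frame of cup_green between -0.002 and 0.009 m and x of shaft in the frame of cup_red between -0.038 and 0.038 m and y of shaft in the frame of cup_red between -0.038 and 0.038 m and z of shaft in the frame of cup_red between 0.004 and 0.017 m and angle between shaft's own x axis and vertical between 1.4 and 1.75 rad and x of bracket_kit in the frame of cup_black between -0.036 and 0.036 m and y of bracket_kit in the frame of cup_black between -0.036 and 0.036 m and z of bracket_kit in the frame of cup_black between -0.002 and 0.009 m and x of bracket_spare in the frame of crate between -0.125 and 0.125 m and y of bracket_spare in the frame of crate between -0.095 and 0.095 m and z of bracket_spare in the frame of crate between -0.002 and 0.012 m and angle between each of cup_black, cup_yellow, cup_red, cup_green's own z axis and vertical below 0.1 rad); the robot touches nothing.
It fails at once if a blue fitting is dropped or thrown: it moves faster than 0.9 m/s (a fall of about 40 mm) with no finger touching it ((linear speed of cover above 0.9 m/s and contact force between cover and the fingers below 0.05 N) or (linear speed of shaft above 0.9 m/s and contact force between shaft and the fingers below 0.05 N) or (linear speed of collar above 0.9 m/s and contact force between collar and the fingers below 0.05 N) or (linear speed of bracket_spare above 0.9 m/s and contact force between bracket_spare and the fingers below 0.05 N) or (linear speed of bracket_kit above 0.9 m/s and contact force between bracket_kit and the fingers below 0.05 N)).
It fails at once if the bracket already in its cup is lifted out of it (more than 30 mm above the cup's underside) (z of bracket_kit in the frame of cup_black above 0.03 m).
It also fails if it takes over 112 s, if anything falls off the work surface, if the arm or the gripper's body presses on something with over 40 N, if the wrist force passes 120 N, or if a joint passes its speed limit or range.

## Working session

There is one attempt and no reset: what is moved stays moved. The work goes in short steps, Python scripts to look and compute and a tool call to move; the robot and the scene stay as the last step left them, time stands still between calls to the robot, and variables do not carry over. Pictures are saved under pics/ and viewed, and the job is handed in when it is done.

Besides the shell and the picture viewer there is one more tool, called as name(argument=value, ...) on one line, values as JSON. send_rows: Moves the arm, as the interface text tells. Its arguments: {"type":"object","properties":{"commands":{"type":"array"},"force":{"type":"number"}},"required":["commands"]}

```bash
mkdir -p pics; python3 - <<'E'
from cell import manip
import cv2,numpy as np
s=manip.get_state(); print(s)
for n in ("scene","top"):
    p,d=manip.read_camera(n); cv2.imwrite(f"pics/{n}0.png",p[...,::-1]); np.save(f"{n}d0.npy",d); np.save(f"{n}p0.npy",p)
    c=manip.calibration(n); print(n,c)
print(manip.calibration("wrist"), manip.grasp_offset)
E
```

```text
{'time': 0.0, 'joint_pos': array([ 5.74049513e+01,  1.26764383e+01,  8.75260785e+01, -4.15233267e-04,
        7.99105972e+01, -7.22557670e+00]), 'qvel': array([ 0.02796835, -0.05477355,  0.00127006,  0.01147098,  0.02736561,
        0.06235119]), 'effort': array([-6.51102691e-04, -4.96887589e+01, -3.89406216e+01, -2.21987816e-04,
        1.06517810e-02,  1.86622412e-05]), 'position': array([0.26746327, 0.56420323, 0.23018341]), 'tcp_rot': array([[-1.05749149e-03, -9.03564127e-01,  4.28451573e-01],
       [-1.66711334e-03,  4.28452810e-01,  9.03562621e-01],
       [-9.99998051e-01,  2.41232453e-04, -1.95942901e-03]]), 'force': array([ 0.82318976, -0.11217613, -0.38006123]), 'wrist_torque': array([ 0.01642355, -0.01610625,  0.00991495]), 'finger_gap': 0.9975220700267297}
scene {'camera_matrix': array([[419.19253889,   0.        , 312.15768175],
       [  0.        , 419.19253889, 197.82362427],
       [  0.        ,   0.        ,   1.        ]]), 'k1': -0.038422837276716644, 'pose': array([[ 0.76258228,  0.43669645, -0.47724676,  0.94130382],
       [ 0.64654459, -0.53866884,  0.540199
[... 567 characters left out ...]
-9.87782308e-01,
         1.41555554e+00],
       [ 0.00000000e+00,  0.00000000e+00,  0.00000000e+00,
         1.00000000e+00]])}
{'camera_matrix': array([[320.24506571,   0.        , 315.69197548],
       [  0.        , 320.24506571, 196.20627029],
       [  0.        ,   0.        ,   1.        ]]), 'k1': -0.039279737387655625, 'tool_from_camera': array([[ 2.61957143e-04, -2.59009364e-01,  9.65874775e-01,
        -1.42161709e-01],
       [ 1.14829091e-03, -9.65874093e-01, -2.59009493e-01,
         6.53339408e-02],
       [ 9.99999306e-01,  1.17695461e-03,  4.44004807e-05,
         8.91513043e-05],
       [ 0.00000000e+00,  0.00000000e+00,  0.00000000e+00,
         1.00000000e+00]])} 0.0187
```

View pics/scene0.png

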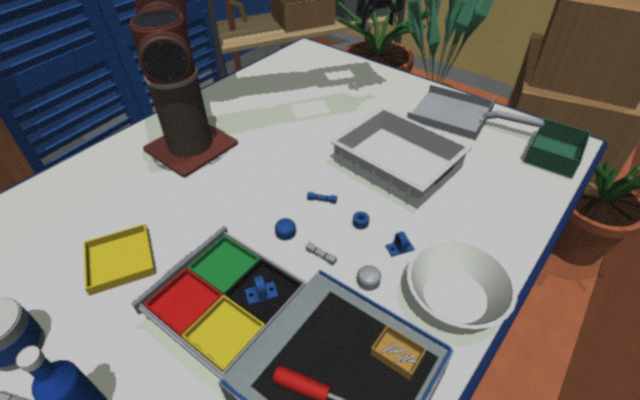

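View pics/top0.png

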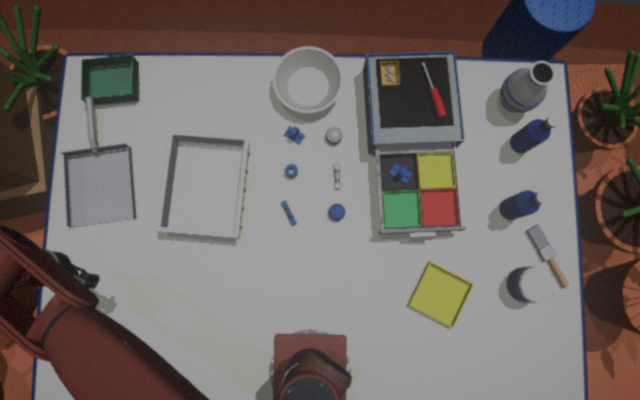

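The scene picture shows four blue fittings on the table: cover (285,228), shaft (322,197), collar (361,220) and bracket (400,243). It also shows a steel shaft (321,253) and a steel cover (369,277). There are two yellow squares, one in the tray (225,333) and a loose one on the table (120,258). The black cup with its bracket is at (262,290). In the top picture:

| Thing | Pixel (top) | Verdict |
|---|---|---|
| Blue cover | (337,212) | wanted |
| Blue shaft | (289,212) | wanted |
| Blue collar | (291,171) | wanted |
| Blue bracket | (294,134) | wanted, goes to the crate as the spare |
| Bracket in the black cup | (400,173) | leave |
| Steel shaft | (337,176) | not wanted |
| Steel cover | (334,135) | not wanted |
| Yellow cup in the tray | (437,171) | the one to use, size still to check |
| Loose yellow cup | (440,295) | look-alike |

Next I'll take a close crop and measure.

```bash
cat > h.py <<'E'
import numpy as np,cv2
from cell import manip
def rays(name,uv,state=None):
    c=manip.calibration(name); K=c["camera_matrix"]; k=c["k1"]
    uv=np.atleast_2d(np.asarray(uv,float))
    n=cv2.undistortPoints(uv.reshape(-1,1,2),K,np.array([k,0,0,0,0.])).reshape(-1,2)
    d=np.c_[n,np.ones(len(n))]
    if name=="wrist":
        T=np.eye(4);T[:3,:3]=state["tcp_rot"];T[:3,3]=state["position"];P=T@c["tool_from_camera"]
    else: P=c["pose"]
    return P[:3,3],d@P[:3,:3].T
def on_plane(name,uv,z,state=None):
    o,d=rays(name,uv,state); t=(z-o[2])/d[:,2]; return o+d*t[:,None]
def mask(p,lo,hi):
    return cv2.inRange(cv2.cvtColor(p,cv2.COLOR_RGB2HSV),np.array(lo),np.array(hi))
def blobs(m,amin=20):
    n,l,st,ce=cv2.connectedComponentsWithStats(m)
    return [(ce[i],st[i],l==i) for i in range(1,n) if st[i,4]>=amin]
def cloud(name,p,d,m,state=None):
    v,u=np.nonzero(m&(d>0)); o,r=rays(name,np.c_[u,v],state); return o+r*d[v,u][:,None]
E
python3 - <<'E'
from h import *
np.set_printoptions(precision=4,suppress=True)
for n in ("top","scene"):
    p=np.load(n+"p0.npy");d=np.load(n+"d0.npy")
    if n=="top":
        c=cv2.resize(p[110:245,260:480],None,fx=3.5,fy=3.5,interpolation=cv2.INTER_CUBIC); cv2.imwrite("pics/crop0.png",c[...,::-1])
    for col,lo,hi in (("blue",(100,110,40),(125,255,255)),("yel",(22,120,60),(34,255,255)),("red",(0,170,90),(8,255,255)),("green",(45,120,50),(80,255,255))):
        for ce,st,m in blobs(mask(p,lo,hi),40):
            if st[4]>6000: continue
            P=cloud(n,p,d,m)
            if len(P)==0: continue
            md=np.median(P,0)
            if not(.2<md[0]<.9): continue
            print(n,col,ce.round(1),st[4],"med",md,"p2",np.percentile(P,2,0),"p98",np.percentile(P,98,0))
E
```

```text
top blue [61.  84.5] 91 med [ 0.8425  0.8034 -0.0007] p2 [ 0.7537  0.7992 -0.0072] p98 [0.9415 0.8078 0.0042]
top blue [571.4 132.6] 57 med [ 0.715  -0.8016 -0.0007] p2 [ 0.659  -0.8058 -0.006 ] p98 [ 0.7744 -0.7978  0.0029]
top blue [537.3 130.8] 283 med [ 0.6662 -0.6172  0.1463] p2 [ 0.6476 -0.6488  0.1323] p98 [ 0.7005 -0.6009  0.1651]
top blue [ 49.2 190.8] 146 med [ 0.498   0.8027 -0.0002] p2 [ 0.3381  0.7988 -0.0075] p98 [0.6747 0.8081 0.0055]
top blue [298.5 137.6] 44 med [0.6792 0.0472 0.0041] p2 [ 0.6641  0.0349 -0.0011] p98 [0.6898 0.0564 0.0094]
top blue [400.6 172.3] 215 med [ 0.5608 -0.2483  0.0639] p2 [ 0.5381 -0.2769  0.0564] p98 [ 0.5855 -0.2235  0.1069]
top blue [291.  170.5] 59 med [0.5712 0.0649 0.0234] p2 [0.5557 0.0503 0.0182] p98 [0.5868 0.08   0.0291]
top blue [524.  197.1] 122 med [ 0.4837 -0.5698  0.1458] p2 [ 0.4622 -0.5921  0.1333] p98 [ 0.498  -0.5588  0.1608]
top blue [336.7 211.3] 147 med [ 0.4523 -0.0709  0.0299] p2 [ 0.4354 -0.0884  0.0249] p98 [ 0.4699 -0.0534  0.0374]
top blue [532.9 208.8] 43 med [ 0.4504 -0.5938  0.1454] p2 [ 0.443  -0.6089  0.1372
[... 1652 characters left out ...]
lue [232.4 389.9] 83 med [ 0.6787 -0.4203  0.1143] p2 [ 0.6559 -0.4229  0.106 ] p98 [ 0.702  -0.4173  0.1168]
scene yel [117.2 258.7] 3461 med [ 0.2147 -0.3752  0.0051] p2 [ 0.135  -0.4541  0.0016] p98 [ 0.3055 -0.2948  0.0259]
scene yel [222.8 331.2] 3275 med [ 0.5654 -0.3523  0.0589] p2 [ 0.5186 -0.404   0.056 ] p98 [ 0.621  -0.3004  0.0743]
scene red [183.5 300.9] 2497 med [ 0.4591 -0.3592  0.0586] p2 [ 0.4123 -0.4098  0.0557] p98 [ 0.5145 -0.3085  0.0746]
scene red [300.3 382.9] 943 med [ 0.7551 -0.3517  0.1317] p2 [ 0.7164 -0.3695  0.1221] p98 [ 0.7928 -0.3332  0.1352]
scene green [223.8 263.6] 2141 med [ 0.4514 -0.2505  0.0591] p2 [ 0.4058 -0.3022  0.0563] p98 [ 0.5094 -0.2014  0.0745]
```

View pics/crop0.png

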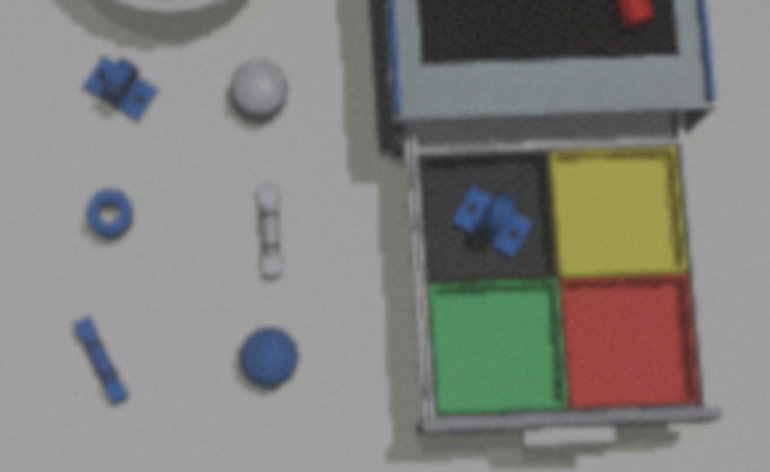

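The crop confirms the choice. Blue bracket (120,90), collar (110,213), shaft (100,360) and cover (268,357); steel cover (258,90) and steel shaft (268,230). The cups are black with its bracket, yellow, green and red. The tray's yellow cup measures about 104 mm and the loose one is larger. Now I'll measure more precisely.

```bash
python3 - <<'E'
from h import *
np.set_printoptions(precision=4,suppress=True)
print("BLUE")
for n,boxes in (("top",{"br":(278,118,312,150),"co":(278,158,304,184),"sh":(274,194,304,232),"cv":(322,198,352,226),"kit":(385,155,418,190)}),("scene",{"br":(380,225,420,262),"co":(348,206,374,233),"sh":(302,186,342,208),"cv":(270,214,300,244)})):
    p=np.load(n+"p0.npy")
    m=mask(p,(98,75,15),(128,255,255))
    for k,(x0,y0,x1,y1) in boxes.items():
        mm=np.zeros_like(m); mm[y0:y1,x0:x1]=m[y0:y1,x0:x1]
        b=max(blobs(mm,5),key=lambda b:b[1][4])
        v,u=np.nonzero(b[2])
        c=max(cv2.findContours(b[2].astype(np.uint8),0,1)[0],key=cv2.contourArea)
        z={"br":.006,"co":.024,"sh":.012,"cv":.02,"kit":.064}[k]
        W=on_plane(n,np.c_[u,v],z)[:,:2].astype(np.float32)
        (cc,sz,a)=cv2.minAreaRect(W); w,V=np.linalg.eigh(np.cov(W.T))
        print(n,k,len(u),"mean",W.mean(0),"rect",np.array(cc),np.array(sz),"major deg",np.degrees(np.arctan2(V[1,1],V[0,1])).round(1))
print("CUPS")
for n in("top","scene"):
    p=np.load(n+"p0.npy")
    for col,lo,hi,z in (("yel",(22,100,50),(36,255,255),.073),("red",(0,130,60),(9,255,255),.073),("green",(45,90,40),(85,255,255),.073)):
        for ce,st,m in blobs(mask(p,lo,hi),900):
            v,u=np.nonzero(m); W=on_plane(n,np.c_[u,v],z)[:,:2].astype(np.float32)
            cc,sz,a=cv2.minAreaRect(W)
            if .15<cc[0]<.9 and abs(cc[1])<.6: print(n,col,ce.round(),np.array(cc),np.array(sz),round(a,1))
# crate
n="top";p=np.load("topp0.npy");d=np.load("topd0.npy");
v,u=np.mgrid[120:260,140:270]; P=np.full((400,640,3),np.nan)
o,r=rays("top",np.c_[u.ravel(),v.ravel()]); X=o+r*d[v.ravel(),u.ravel()][:,None]
s=(X[:,2]>.06)&(X[:,2]<.085); W=X[s][:,:2].astype(np.float32); print("crate rim",cv2.minAreaRect(W),s.sum(),np.percentile(W,[1,99],axis=0))
E
```

```text
BLUE
top br 165 mean [0.6876 0.0589] rect [0.6887 0.0582] [0.0539 0.0365] major deg 54.3
top co 94 mean [0.5717 0.0654] rect [0.5716 0.0665] [0.0331 0.0325] major deg -171.4
top sh 98 mean [0.4481 0.0702] rect [0.4483 0.0706] [0.0728 0.0131] major deg -152.9
top cv 184 mean [ 0.4526 -0.07  ] rect [ 0.4528 -0.0701] [0.0412 0.0416] major deg 173.7
top kit 270 mean [ 0.5631 -0.2504] rect [ 0.5643 -0.2512] [0.0602 0.0446] major deg 59.0
scene br 363 mean [0.6845 0.0634] rect [0.6782 0.064 ] [0.0576 0.0561] major deg 93.1
scene co 208 mean [0.5781 0.0575] rect [0.5784 0.0579] [0.036  0.0486] major deg 124.0
scene sh 156 mean [0.4507 0.0682] rect [0.4497 0.0673] [0.0745 0.0241] major deg -153.0
scene cv 329 mean [ 0.4565 -0.0744] rect [ 0.4567 -0.0749] [0.0426 0.0631] major deg 137.0
CUPS
top yel [436. 170.] [ 0.5692 -0.35  ] [0.1036 0.1062] 3.7
top yel [440. 294.] [ 0.2204 -0.3561] [0.1355 0.1336] 63.2
top red [439. 207.] [ 0.4639 -0.3572] [0.1026 0.1028] 3.7
top green [401. 208.] [ 0.4575 -0.2511] [0.1045 0.1021] 3.7
scene yel [117. 259.] [ 0.2755 -0.3852] [0.1332 0.1477] 63.4
scene yel [223. 331.] [ 0.5701 -0.3525] [0.1057 0.1088] 3.6
scene red [183. 300.] [ 0.4634 -0.3596] [0.1067 0.1061] 3.5
scene red [300. 383.] [ 0.7376 -0.3357] [0.0951 0.0305] 17.8
scene green [557. 147.] [0.8533 0.5669] [0.1215 0.2257] 5.5
scene green [224. 263.] [ 0.4582 -0.2526] [0.1093 0.1055] 3.3
crate rim ((0.5224176645278931, 0.3155972361564636), (0.23828120529651642, 0.29551953077316284), 86.3927993774414) 1768 [[0.3713 0.1917]
 [0.6721 0.4366]]
```

```bash
cat > plan.py <<'E'
import sys
from h import *
def yaw_of(R): return np.degrees(np.arctan2(R[1,2],R[0,2]))
def plan(x,y,z,yaw=None,grip=1.0,step=.055,rs=10.,base=None,quiet=False):
    """rows from the present pose to TCP (x,y,z), jaw axis yaw deg (mod 180 chosen by caller via yaw exact)."""
    s=manip.get_state() if base is None else base
    p=np.array(s["position"],float);R=np.array(s["tcp_rot"],float)
    t=np.array([x,y,z]); cy=yaw_of(R)
    dr=0 if yaw is None else -(yaw-cy)      # roll + = clockwise from above
    dr=(dr+180)%360-180
    n=max(int(np.ceil(np.linalg.norm(t-p)/step)),int(np.ceil(abs(dr)/rs)),1)
    rows=[]; left=dr
    for i in range(n):
        k=n-i
        w=(t-p)/k; l=np.round(R.T@w,3); r=round(left/k)
        if k==1: r=round(left)
        p=p+R@l; left-=r
        a=np.radians(r); Rx=np.array([[1,0,0],[0,np.cos(a),-np.sin(a)],[0,np.sin(a),np.cos(a)]]); R=R@Rx
        rows.append([float(v) for v in l]+[float(r),grip])
    if not quiet:
        for i in range(0,len(rows),5): print(rows[i:i+5])
    return {"position":p,"tcp_rot":R}
E
python3 - <<'E'
from plan import *
print(yaw_of(manip.get_state()["tcp_rot"]))
plan(.688,.058,.20,-36)
E
```

```text
64.63002123603266
[[0.003, -0.05, -0.023, 8.0, 1.0], [0.003, -0.052, -0.016, 8.0, 1.0], [0.002, -0.054, -0.009, 8.0, 1.0], [0.003, -0.055, -0.001, 9.0, 1.0], [0.002, -0.054, 0.008, 8.0, 1.0]]
[[0.003, -0.053, 0.015, 9.0, 1.0], [0.002, -0.05, 0.023, 8.0, 1.0], [0.003, -0.046, 0.03, 9.0, 1.0], [0.002, -0.041, 0.037, 8.0, 1.0], [0.003, -0.035, 0.042, 9.0, 1.0]]
[[0.002, -0.028, 0.047, 8.0, 1.0], [0.003, -0.021, 0.051, 9.0, 1.0]]
```

send_rows(commands=[[0.003,-0.05,-0.023,8,1],[0.003,-0.052,-0.016,8,1],[0.002,-0.054,-0.009,8,1],[0.003,-0.055,-0.001,9,1],[0.002,-0.054,0.008,8,1]], force=60)

```text
time: 0.72
position: [0.4431, 0.3523, 0.2178]
tcp_rot: [[-0.001, -0.397, 0.918], [-0.0, 0.918, 0.397], [-1.0, -0.0, -0.001]]
force: [0.9, -0.4, -0.9]
finger_gap: 0.999
```

send_rows(commands=[[0.003,-0.053,0.015,9,1],[0.002,-0.05,0.023,8,1],[0.003,-0.046,0.03,9,1],[0.002,-0.041,0.037,8,1],[0.003,-0.035,0.042,9,1]])

```text
time: 1.35
position: [0.6185, 0.1405, 0.2048]
tcp_rot: [[-0.001, 0.337, 0.942], [0.0, 0.942, -0.337], [-1.0, -0.0, -0.001]]
force: [0.2, 0.3, -0.1]
finger_gap: 1.0
```

send_rows(commands=[[0.002,-0.028,0.047,8,1],[0.003,-0.021,0.051,9,1],[0,0,0,0,1],[0,0,0,0,1]])

```text
time: 1.85
position: [0.6878, 0.0582, 0.1994]
tcp_rot: [[-0.002, 0.593, 0.806], [0.001, 0.806, -0.593], [-1.0, -0.001, -0.002]]
force: [-1.2, 0.6, -0.1]
finger_gap: 1.0
```

```bash
cat > look.py <<'E'
import sys
from plan import *
np.set_printoptions(precision=4,suppress=True)
def look(tag,near,zs,rad=.06,lo=(98,75,15),hi=(128,255,255)):
    s=manip.get_state(); p,d=manip.read_camera("wrist")
    cv2.imwrite(f"pics/{tag}.png",p[...,::-1])
    m=mask(p,lo,hi); o,_=rays("wrist",[[0,0]],s)
    for ce,st,b in blobs(m,60):
        P=cloud("wrist",p,d,b,s)
        if not len(P): continue
        md=np.median(P,0)
        if np.hypot(*(md[:2]-near))>rad: continue
        v,u=np.nonzero(b); print("px",ce.round(),st[4],"cloud med",md,"z2-98",np.percentile(P[:,2],[2,98]))
        for z in zs:
            W=on_plane("wrist",np.c_[u,v],z,s)[:,:2].astype(np.float32)
            cc,sz,a=cv2.minAreaRect(W); w,V=np.linalg.eigh(np.cov(W.T))
            print(" z",z,"mean",W.mean(0),"rect",np.array(cc),np.array(sz),round(a,1),"major",np.degrees(np.arctan2(V[1,1],V[0,1])).round(1))
        yield_=(s,p,d,b)
    return s,p,d
E
python3 - <<'E'
from look import *
s,p,d=look("w1",(.688,.058),(.006,.048))
m=mask(p,(98,75,15),(128,255,255))
v,u=np.nonzero((m>0)&(d>0)); o,r=rays("wrist",np.c_[u,v],s); X=o+r*d[v,u][:,None]
k=np.hypot(X[:,0]-.688,X[:,1]-.058)<.06; X=X[k]
for a,b in((0,.012),(.04,.06)):
    W=X[(X[:,2]>a)&(X[:,2]<b)][:,:2].astype(np.float32); print(a,b,len(W),cv2.minAreaRect(W),W.mean(0))
E
```

```text
px [316. 172.] 1644 cloud med [0.6909 0.0633 0.0066] z2-98 [0.004  0.0479]
 z 0.006 mean [0.6889 0.0594] rect [0.6887 0.0593] [0.0573 0.0359] 59.1 major 58.3
 z 0.048 mean [0.6937 0.0658] rect [0.6934 0.0657] [0.0502 0.0314] 59.1 major 58.3
px [524. 338.] 61 cloud med [0.7381 0.0259 0.2664] z2-98 [0.2646 0.2675]
 z 0.006 mean [ 0.7762 -0.2673] rect [ 0.7788 -0.2669] [0.0161 0.029 ] 56.5 major 137.5
 z 0.048 mean [ 0.77 -0.22] rect [ 0.7723 -0.2196] [0.0141 0.0254] 56.5 major 137.5
px [120. 343.] 93 cloud med [0.643  0.0927 0.2653] z2-98 [0.2642 0.2665]
 z 0.006 mean [0.3581 0.0297] rect [0.356  0.0297] [0.0321 0.0199] 55.9 major 59.1
 z 0.048 mean [0.4042 0.0398] rect [0.4024 0.0399] [0.0281 0.0174] 55.9 major 59.1
px [156. 378.] 71 cloud med [0.6584 0.0829 0.2794] z2-98 [0.2744 0.2808]
 z 0.006 mean [ 0.3561 -0.037 ] rect [ 0.3555 -0.0354] [0.0215 0.0197] 83.8 major 52.1
 z 0.048 mean [ 0.4025 -0.0185] rect [ 0.402  -0.0171] [0.0188 0.0172] 83.8 major 52.1
0 0.012 935 ((0.6891964673995972, 0.0585121214389801), (0.05761178582906723, 0.03463131934404373), 58.61363220214844) [0.6914 0.0631]
0.04 0.06 500 ((0.6884400248527527, 0.05890611559152603), (0.016119714826345444, 0.028335217386484146), 59.16347885131836) [0.6888 0.0592]
```

View pics/w1.png

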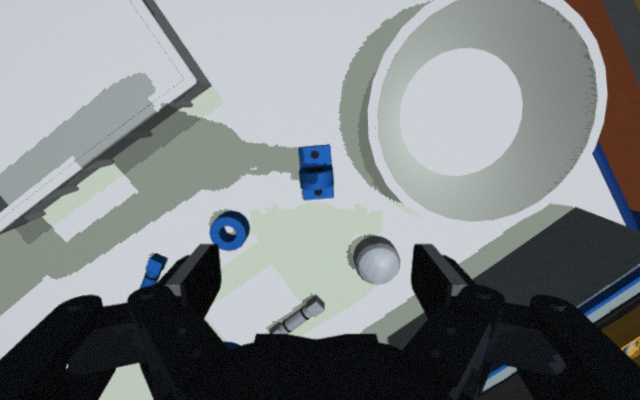

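The wrist picture shows the blue bracket at (316,172), the collar at (230,230), the steel cover at (376,260) and the bowl rim close by, starting at about (370,110). The bracket is at (0.689, 0.059) with its plate axis at 59°. I'll check the bowl clearance.

```bash
python3 - <<'E'
from plan import *
n="top";d=np.load("topd0.npy")
v,u=np.mgrid[40:130,262:350];v=v.ravel();u=u.ravel()
o,r=rays(n,np.c_[u,v]);X=o+r*d[v,u][:,None]
k=X[:,2]>.012; X=X[k]
print("bowl zmax",np.percentile(X[:,2],99))
# in gripper frame
c=np.array([.689,.059]);a=np.radians(-31);jz=np.array([np.cos(a),np.sin(a)]);jy=np.array([-np.sin(a),np.cos(a)])
q=np.c_[(X[:,:2]-c)@jz,(X[:,:2]-c)@jy,X[:,2]]
for zlo,zhi in((.012,.03),(.03,.05),(.05,.075),(.075,.15)):
    s=q[(q[:,2]>zlo)&(q[:,2]<zhi)]
    f=s[np.hypot(s[:,0],s[:,1])>.045]
    if len(f):
        i=np.argsort(np.hypot(f[:,0],f[:,1]))[:4]; print(zlo,zhi,f[i].round(3).tolist())
b=plan(.689,.059,.06,-31,.7)
plan(.689,.059,.006,-31,.7,base=b)
E
```

```text
bowl zmax 1.4155555413526966
0.012 0.03 [[0.076, 0.02, 0.026], [0.078, 0.017, 0.026], [0.079, 0.014, 0.028], [0.076, 0.027, 0.024]]
0.03 0.05 [[0.064, 0.018, 0.048], [0.066, 0.016, 0.046], [0.063, 0.025, 0.048], [0.068, 0.014, 0.045]]
0.05 0.075 [[0.051, 0.01, 0.064], [0.052, 0.018, 0.059], [0.051, 0.021, 0.056], [0.049, 0.026, 0.063]]
[[0.047, 0.0, 0.0, -2.0, 0.7], [0.046, 0.0, 0.001, -2.0, 0.7], [0.047, 0.001, 0.0, -1.0, 0.7]]
[[0.054, -0.0, 0.0, 0.0, 0.7]]
```

send_rows(commands=[[0.047,0,0,-2,0.6],[0.046,0,0.001,-2,0.6],[0.047,0.001,0,-1,0.6],[0,0,0,0,0.6]])

```text
time: 2.4
position: [0.6851, 0.0601, 0.0555]
tcp_rot: [[-0.01, 0.518, 0.855], [0.0, 0.855, -0.518], [-1.0, -0.005, -0.009]]
force: [-0.4, -0.5, 0.1]
finger_gap: 0.601
```

```bash
python3 - <<'E'
from look import *
look("w2",(.689,.059),())
s=manip.get_state();print(s["finger_gap"],s["position"],yaw_of(s["tcp_rot"]))
E
```

```text
px [322. 214.] 4583 cloud med [0.6927 0.0661 0.0224] z2-98 [0.0042 0.0477]
px [471. 297.] 66 cloud med [0.7317 0.0457 0.1129] z2-98 [0.1099 0.1163]
px [461. 302.] 66 cloud med [0.7286 0.043  0.111 ] z2-98 [0.104  0.1153]
px [484. 312.] 109 cloud med [0.7321 0.0446 0.119 ] z2-98 [0.1153 0.1227]
px [526. 350.] 63 cloud med [0.7345 0.0423 0.1342] z2-98 [0.1322 0.1362]
px [540. 362.] 78 cloud med [0.7353 0.0417 0.138 ] z2-98 [0.1352 0.1405]
px [549. 374.] 67 cloud med [0.7352 0.0408 0.1408] z2-98 [0.1389 0.142 ]
0.6028432065823477 [0.6878 0.0597 0.059 ] -31.267463730045197
```

View pics/w2.png

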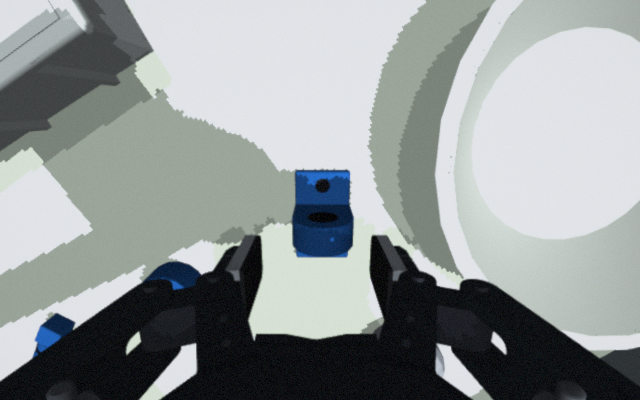

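send_rows(commands=[[0,0,0,0,0.52],[0,0,0,0,0.52]])

```text
time: 2.7
position: [0.6918, 0.0585, 0.0637]
tcp_rot: [[0.005, 0.52, 0.854], [-0.0, 0.854, -0.52], [-1.0, 0.002, 0.004]]
force: [0.1, -0.3, -0.1]
finger_gap: 0.519
```

```bash
python3 - <<'E'
from look import *
s=manip.get_state();p,d=manip.read_camera("wrist");print(s["finger_gap"],s["position"])
v,u=np.nonzero(d>0);o,r=rays("wrist",np.c_[u,v],s);X=o+r*d[v,u][:,None]
L=(X-s["position"])@s["tcp_rot"]  # tool coords
val=p[v,u].max(1); R=s["tcp_rot"]
arm=(val<110)&(L[:,0]<0.02)&(L[:,2]>0)
bowl=(val>140)&(X[:,2]>.03)&(u>350)
for zl in np.arange(.05,.1,.01):
    f=L[arm&(X[:,2]-.054>zl-.01)&(X[:,2]-.054<zl)]; b=L[bowl&(X[:,2]>zl-.01)&(X[:,2]<zl)&(L[:,1]<.03)]
    print(round(zl,2),"finger max jz",np.percentile(f[:,2],99).round(4) if len(f) else None, "bowl min jz",b[b[:,2].argsort()[:2]].round(3).tolist())
B=L[bowl]; i=B[:,2].argsort()[:5]; print(B[i],X[bowl][i])
E
```

```text
0.5186280302659675 [0.6918 0.0585 0.0637]
0.05 finger max jz 0.0342 bowl min jz [[0.014, 0.025, 0.062], [0.015, 0.026, 0.062]]
0.06 finger max jz 0.0521 bowl min jz [[0.004, 0.029, 0.048], [0.004, 0.029, 0.048]]
0.07 finger max jz 0.0552 bowl min jz [[0.004, 0.03, 0.047], [0.004, 0.03, 0.048]]
0.08 finger max jz 0.0579 bowl min jz [[-0.007, 0.011, 0.029], [-0.015, 0.007, 0.036]]
0.09 finger max jz 0.0605 bowl min jz [[-0.025, 0.007, 0.036], [-0.023, 0.007, 0.036]]
[[-0.0874  0.0181  0.0236]
 [-0.0864  0.017   0.0241]
 [-0.0859  0.0171  0.0242]
 [-0.0857  0.0171  0.0243]
 [-0.0845  0.0169  0.0247]] [[0.721  0.0616 0.1512]
 [0.7208 0.0605 0.1502]
 [0.721  0.0605 0.1497]
 [0.721  0.0605 0.1494]
 [0.7213 0.0601 0.1483]]
```

The fingers' knuckles would come within a few mm of the bowl rim if I gripped on the narrow sides. I'll turn the jaws 90° and grip the web's flat 16 mm faces just above the foot plate. That keeps the gripper clear of the bowl.

```bash
python3 - <<'E'
from plan import *
s=manip.get_state();print(s["position"],yaw_of(s["tcp_rot"]))
s={"position":np.array([.6889,.0589,.061]),"tcp_rot":s["tcp_rot"]}
plan(.689,.059,.095,59,.52,base=s)
E
```

```text
[0.69147415 0.05838643 0.06315861] -31.363798528415288
[[-0.003, 0.0, 0.0, -9.0, 0.52], [-0.003, 0.0, 0.0, -9.0, 0.52], [-0.003, 0.0, 0.0, -9.0, 0.52], [-0.004, 0.0, 0.0, -9.0, 0.52], [-0.003, 0.0, 0.0, -9.0, 0.52]]
[[-0.004, 0.0, 0.0, -9.0, 0.52], [-0.003, -0.0, 0.0, -9.0, 0.52], [-0.004, -0.0, 0.0, -9.0, 0.52], [-0.003, -0.0, 0.0, -9.0, 0.52], [-0.004, -0.0, 0.0, -9.0, 0.52]]
```

send_rows(commands=[[-0.014,0,0,-5,0.52],[-0.01,0,0,-9,0.52],[-0.01,0,0,-9,0.52],[0,0,0,-9,0.52],[0,0,0,-9,0.52]])

```text
time: 3.38
position: [0.6907, 0.0582, 0.0961]
tcp_rot: [[0.002, -0.172, 0.985], [-0.0, 0.985, 0.172], [-1.0, -0.0, 0.002]]
force: [0.4, -0.1, -0.2]
finger_gap: 0.521
```

send_rows(commands=[[0,0,0,-9,0.52],[0,0,0,-9,0.52],[0,0,0,-9,0.52],[0,0,0,-9,0.52],[0,0,0,-9,0.52]])

```text
time: 4.0
position: [0.6905, 0.0582, 0.0958]
tcp_rot: [[0.002, -0.818, 0.575], [-0.0, 0.575, 0.818], [-1.0, -0.002, 0.001]]
force: [-0.6, 0.3, 0.6]
finger_gap: 0.521
```

send_rows(commands=[[0,0,0,-4,0.52],[0,0,0,0,0.52],[0,0,0,0,0.52]])

```text
time: 4.38
position: [0.6902, 0.0582, 0.0951]
tcp_rot: [[0.001, -0.853, 0.522], [-0.0, 0.522, 0.853], [-1.0, -0.001, 0.001]]
force: [0.2, 0.0, -0.2]
finger_gap: 0.517
```

```bash
python3 - <<'E'
from look import *
s,p,d=look("w3",(.689,.059),())
print(s["finger_gap"],s["position"],yaw_of(s["tcp_rot"]))
m=mask(p,(98,75,15),(128,255,255))
v,u=np.nonzero((m>0)&(d>0)); o,r=rays("wrist",np.c_[u,v],s); X=o+r*d[v,u][:,None]
k=np.hypot(X[:,0]-.688,X[:,1]-.058)<.06; X=X[k]
W=X[(X[:,2]>.04)&(X[:,2]<.06)][:,:2].astype(np.float32); print(len(W),cv2.minAreaRect(W),W.mean(0))
E
```

```text
px [315. 199.] 3546 cloud med [0.6855 0.062  0.0062] z2-98 [0.0032 0.0477]
0.5166605954034238 [0.6902 0.0582 0.0951] 58.54458810796811
1013 ((0.6880608201026917, 0.059211257845163345), (0.015331926755607128, 0.028495775535702705), 58.987972259521484) [0.687  0.0599]
```

View pics/w3.png

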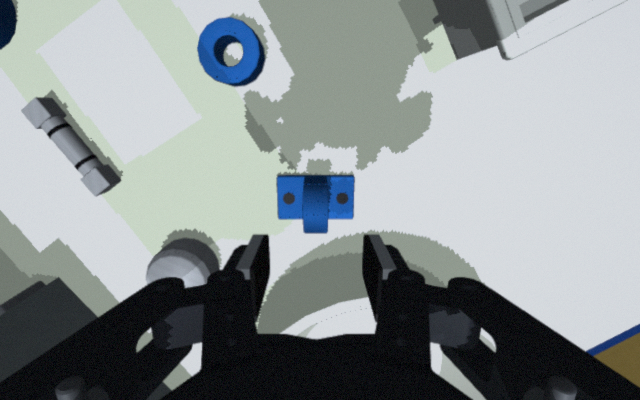

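The wrist picture shows the bracket at (315,199), centred between the finger pads at (260,240) and (372,240), so the descent is clear.

send_rows(commands=[[0.03,0.002,0,0,0.52],[0.03,0,0,0,0.52],[0.02,0,0,0,0.52],[0.005,0,0,0,0.52],[0,0,0,0,0.52]])

```text
time: 5.05
position: [0.6885, 0.0593, 0.0097]
tcp_rot: [[0.0, -0.854, 0.521], [-0.0, 0.521, 0.854], [-1.0, -0.0, 0.0]]
force: [0.9, 0.3, 0.7]
finger_gap: 0.526
```

send_rows(commands=[[0,0,0,0,0.52],[0,0,0,0,0],[0,0,0,0,0],[0,0,0,0,0],[0,0,0,0,0]], force=60)

```text
time: 5.68
position: [0.6889, 0.0593, 0.0104]
tcp_rot: [[0.002, -0.854, 0.521], [-0.0, 0.521, 0.854], [-1.0, -0.002, 0.001]]
force: [-0.4, 0.1, 6.0]
finger_gap: 0.182
```

send_rows(commands=[[-0.01,0,0,0,0],[-0.03,0,0,0,0],[-0.045,0,0,0,0],[-0.045,0,0,0,0]])

```text
time: 6.18
position: [0.6871, 0.0594, 0.1397]
tcp_rot: [[-0.002, -0.854, 0.521], [0.0, 0.521, 0.854], [-1.0, 0.002, -0.001]]
force: [0.1, -0.1, -2.0]
finger_gap: 0.179
```

```bash
python3 - <<'E'
from plan import *
s=manip.get_state();print(s["position"],s["force"],s["finger_gap"])
b=plan(.53,.305,.14,75,0.,step=.05)
plan(.53,.305,.017,None,0.,step=.05,base=b)
E
```

```text
[0.68713303 0.05937059 0.1397098 ] [ 0.10028509 -0.1497085  -2.01101088] 0.1787659855606172
[[0.0, 0.044, 0.021, -3.0, 0.0], [0.0, 0.042, 0.024, -3.0, 0.0], [0.0, 0.041, 0.026, -3.0, 0.0], [0.0, 0.04, 0.028, -2.0, 0.0], [0.0, 0.039, 0.029, -3.0, 0.0]]
[[0.0, 0.037, 0.031, -2.0, 0.0]]
[[0.041, -0.0, 0.0, 0.0, 0.0], [0.041, -0.0, 0.0, 0.0, 0.0], [0.041, -0.0, 0.0, 0.0, 0.0]]
```

send_rows(commands=[[0,0.044,0.021,-3,0],[0,0.042,0.024,-3,0],[0,0.041,0.026,-3,0],[0,0.04,0.028,-2,0],[0,0.039,0.029,-3,0]])

```text
time: 6.8
position: [0.5556, 0.2652, 0.139]
tcp_rot: [[-0.001, -0.955, 0.297], [-0.0, 0.297, 0.955], [-1.0, 0.001, -0.001]]
force: [0.3, 1.0, -2.4]
finger_gap: 0.187
```

send_rows(commands=[[0,0.037,0.031,-2,0],[0.035,0,0,0,0],[0.04,0,0,0,0],[0.03,0,0,0,0],[0.012,0,0,0,0]])

```text
time: 7.42
position: [0.529, 0.304, 0.0197]
tcp_rot: [[-0.005, -0.964, 0.265], [-0.002, 0.265, 0.964], [-1.0, 0.004, -0.003]]
force: [-0.9, 0.2, -2.6]
finger_gap: 0.177
```

send_rows(commands=[[0,0,0,0,0],[0,0,0,0,0]])

```text
time: 7.68
position: [0.5324, 0.3052, 0.024]
tcp_rot: [[0.002, -0.964, 0.265], [0.001, 0.265, 0.964], [-1.0, -0.002, 0.002]]
force: [-0.2, -0.7, -1.3]
finger_gap: 0.174
```

send_rows(commands=[[0.003,0,0,0,0],[0.002,0,0,0,0],[0.001,0,0,0,0],[0,0,0,0,0]])

```text
time: 8.18
position: [0.5311, 0.3048, 0.0162]
tcp_rot: [[-0.0, -0.964, 0.265], [-0.0, 0.265, 0.964], [-1.0, 0.0, -0.0]]
force: [-0.7, -0.2, -2.0]
finger_gap: 0.182
```

send_rows(commands=[[0.001,0,0,0,0],[0,0,0,0,0]])

```text
time: 8.43
position: [0.5313, 0.3049, 0.0154]
tcp_rot: [[0.0, -0.964, 0.265], [0.0, 0.265, 0.964], [-1.0, -0.0, 0.0]]
force: [-0.0, -0.2, -0.2]
finger_gap: 0.179
```

send_rows(commands=[[0,0,0,0,0.4],[0,0,0,0,0.5],[0,0,0,0,0.5],[-0.02,0,0,0,0.5],[-0.04,0,0,0,0.5]])

```text
time: 9.05
position: [0.5298, 0.3043, 0.0752]
tcp_rot: [[-0.003, -0.964, 0.265], [-0.001, 0.265, 0.964], [-1.0, 0.003, -0.002]]
force: [0.7, 0.4, 0.9]
finger_gap: 0.5
```

send_rows(commands=[[-0.05,0,0,0,0.6],[-0.03,0,0,0,0.7],[0,0,0,0,0.8]])

```text
time: 9.43
position: [0.5337, 0.3059, 0.1607]
tcp_rot: [[0.008, -0.964, 0.265], [0.003, 0.265, 0.964], [-1.0, -0.007, 0.005]]
force: [0.6, 0.6, -0.4]
finger_gap: 0.797
```

```bash
python3 - <<'E'
from look import *
s,p,d=look("w4",(.53,.305),(0.011,))
print(s["finger_gap"],s["position"],yaw_of(s["tcp_rot"]))
plan(.573,.062,.18,30,.8)
E
```

```text
px [313. 180.] 2267 cloud med [0.5285 0.3061 0.0113] z2-98 [0.0089 0.0526]
 z 0.011 mean [0.532  0.3047] rect [0.5348 0.3039] [0.0573 0.0422] 74.7 major 74.3
px [508. 385.] 66 cloud med [0.5563 0.3559 0.2322] z2-98 [0.2292 0.2344]
 z 0.011 mean [0.8286 0.4599] rect [0.8281 0.4597] [0.0311 0.0103] 14.8 major -163.5
0.7973958471760006 [0.5337 0.3059 0.1607] 74.6360804221013
[[-0.004, -0.021, -0.045, 9.0, 0.8], [-0.005, -0.027, -0.041, 9.0, 0.8], [-0.004, -0.034, -0.036, 9.0, 0.8], [-0.005, -0.039, -0.03, 9.0, 0.8], [-0.004, -0.043, -0.024, 9.0, 0.8]]
```

View pics/w4.png

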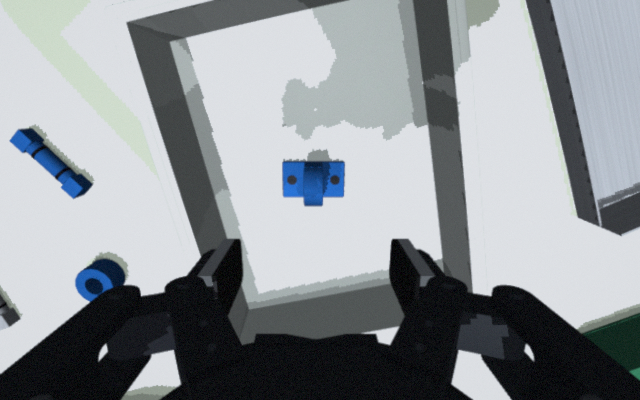

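The wrist picture shows the bracket upright in the crate at (313,180), with its underside at about 5 mm. Next is the collar.

send_rows(commands=[[-0.004,-0.021,-0.045,9,0.8],[-0.005,-0.027,-0.041,9,0.8],[-0.004,-0.034,-0.036,9,0.8],[-0.005,-0.039,-0.03,9,0.8],[-0.004,-0.043,-0.024,9,0.8]])

```text
time: 10.1
position: [0.5715, 0.06, 0.1761]
tcp_rot: [[-0.002, -0.49, 0.872], [0.0, 0.872, 0.49], [-1.0, 0.001, -0.002]]
force: [0.6, -0.2, 0.8]
finger_gap: 0.8
```

send_rows(commands=[[0.02,0,0,0,0.75],[0,0,0,0,0.75],[0,0,0,0,0.75]])

```text
time: 10.48
position: [0.5716, 0.0627, 0.1564]
tcp_rot: [[-0.002, -0.496, 0.868], [0.0, 0.868, 0.496], [-1.0, 0.001, -0.002]]
force: [0.6, 0.2, -0.2]
finger_gap: 0.753
```

```bash
python3 - <<'E'
from look import *
s,p,d=look("w5",(.573,.062),(0.012,.024))
print(s["finger_gap"],s["position"],yaw_of(s["tcp_rot"]))
m=mask(p,(98,75,15),(128,255,255))
v,u=np.nonzero((m>0)&(d>0)); o,r=rays("wrist",np.c_[u,v],s); X=o+r*d[v,u][:,None]
X=X[(np.hypot(X[:,0]-.573,X[:,1]-.062)<.05)&(X[:,2]>.02)]
print(cv2.minEnclosingCircle(X[:,:2].astype(np.float32)))
E
```

```text
px [320. 185.] 1377 cloud med [0.5741 0.0659 0.0234] z2-98 [0.0061 0.025 ]
 z 0.012 mean [0.5753 0.064 ] rect [0.5752 0.0639] [0.0399 0.0428] 42.7 major 123.6
 z 0.024 mean [0.5738 0.0663] rect [0.5737 0.0662] [0.0382 0.041 ] 42.7 major 123.6
0.752899160694289 [0.5716 0.0627 0.1564] 29.74674301772412
((0.5708035230636597, 0.06664910912513733), 0.049669764935970306)
```

View pics/w5.png

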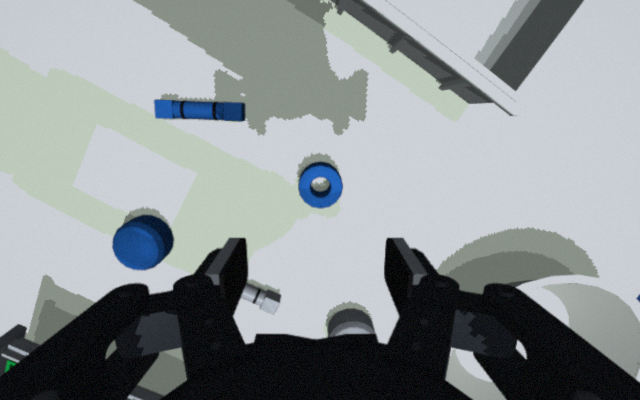

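The wrist picture shows the collar at (320,185), midway between the pads. The blue shaft is at (200,110), the blue cover at (142,242) and a bit of the steel shaft at (262,297).

```bash
python3 - <<'E'
from plan import *
s=manip.get_state(); s={"position":np.array([.5722,.0625,.156]),"tcp_rot":s["tcp_rot"]}
b=plan(.574,.065,.05,None,.75,step=.04,base=s)
E
```

```text
[[0.035, 0.0, 0.001, 0.0, 0.75], [0.035, 0.001, 0.001, 0.0, 0.75], [0.036, 0.0, 0.001, 0.0, 0.75]]
```

send_rows(commands=[[0.035,0,0.001,0,0.75],[0.035,0.001,0.001,0,0.75],[0.036,0,0.001,0,0.75],[0,0,0,0,0.75],[0,0,0,0,0.75]])

```text
time: 11.15
position: [0.5755, 0.0645, 0.0528]
tcp_rot: [[0.002, -0.495, 0.869], [-0.0, 0.869, 0.495], [-1.0, -0.001, 0.002]]
force: [-0.2, -0.5, 0.3]
finger_gap: 0.749
```

```bash
python3 - <<'E'
from look import *
s,p,d=look("w6",(.573,.062),(0.012,.024))
print(s["finger_gap"],s["position"],yaw_of(s["tcp_rot"]))
E
```

```text
px [314. 223.] 3507 cloud med [0.574  0.0664 0.0233] z2-98 [0.0043 0.0248]
 z 0.012 mean [0.5754 0.0637] rect [0.5751 0.0633] [0.0409 0.0458] 40.2 major 119.3
 z 0.024 mean [0.5733 0.0674] rect [0.573  0.0671] [0.0382 0.0428] 40.2 major 119.3
0.7490439734922273 [0.5755 0.0645 0.0528] 29.694460521921776
```

View pics/w6.png

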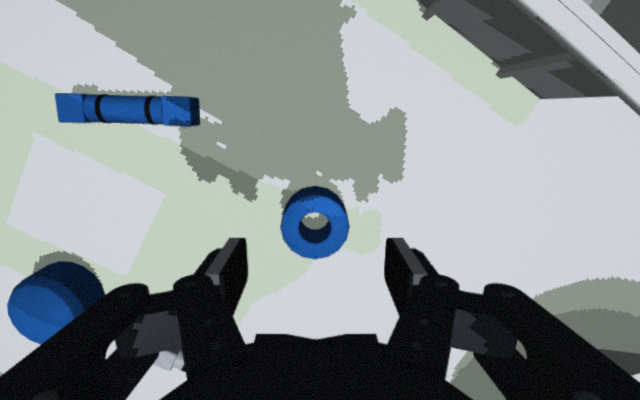

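The collar at (314,223) is between the pads, so I'll go down and grip.

send_rows(commands=[[0.025,0,0,0,0.75],[0.015,0,0,0,0.75],[0.006,0,0,0,0.75],[0,0,0,0,0.75]])

```text
time: 11.7
position: [0.5746, 0.0639, 0.0054]
tcp_rot: [[-0.0, -0.494, 0.869], [0.0, 0.869, 0.494], [-1.0, 0.0, -0.0]]
force: [-0.1, 0.1, 0.5]
finger_gap: 0.75
```

send_rows(commands=[[0,0,0,0,0],[0,0,0,0,0],[0,0,0,0,0],[0,0,0,0,0]])

```text
time: 12.2
position: [0.5754, 0.0639, 0.0066]
tcp_rot: [[0.002, -0.494, 0.869], [-0.0, 0.869, 0.494], [-1.0, -0.001, 0.001]]
force: [-1.3, -0.1, 6.7]
finger_gap: 0.446
```

send_rows(commands=[[-0.01,0,0,0,0],[-0.035,0,0,0,0],[-0.045,0,0,0,0],[-0.045,0,0,0,0],[-0.02,0,0,0,0]])

```text
time: 12.82
position: [0.5761, 0.0639, 0.1639]
tcp_rot: [[0.005, -0.494, 0.869], [-0.0, 0.869, 0.494], [-1.0, -0.003, 0.004]]
force: [0.5, 0.3, -1.2]
finger_gap: 0.445
```

```bash
python3 - <<'E'
from plan import *
s=manip.get_state();print(s["position"],s["force"],s["finger_gap"])
b=plan(.458,-.252,.155,30,0.,step=.05)
E
```

```text
[0.57614307 0.06391441 0.16385006] [ 0.46323657  0.27197294 -1.24681825] 0.4446414414477327
[[0.001, -0.031, -0.037, 0.0, 0.0], [0.001, -0.031, -0.037, 0.0, 0.0], [0.001, -0.031, -0.037, 0.0, 0.0], [0.001, -0.031, -0.037, 0.0, 0.0], [0.001, -0.031, -0.037, 0.0, 0.0]]
[[0.002, -0.031, -0.037, 0.0, 0.0], [0.001, -0.03, -0.037, 0.0, 0.0]]
```

send_rows(commands=[[0.001,-0.031,-0.037,0,0],[0.001,-0.031,-0.037,0,0],[0.001,-0.031,-0.037,0,0],[0.001,-0.031,-0.037,0,0],[0.001,-0.031,-0.037,0,0]])

```text
time: 13.45
position: [0.489, -0.1633, 0.1543]
tcp_rot: [[-0.001, -0.495, 0.869], [0.001, 0.869, 0.495], [-1.0, 0.001, -0.001]]
force: [0.9, -1.1, -2.0]
finger_gap: 0.445
```

send_rows(commands=[[0.002,-0.031,-0.037,0,0],[0.001,-0.03,-0.037,0,0],[0,0,0,0,0],[0,0,0,0,0]])

```text
time: 13.95
position: [0.4557, -0.2514, 0.1515]
tcp_rot: [[-0.001, -0.494, 0.87], [0.001, 0.87, 0.494], [-1.0, 0.002, -0.0]]
force: [-0.3, 1.1, -2.2]
finger_gap: 0.444
```

```bash
python3 - <<'E'
from look import *
s,p,d=look("w7",(.458,-.252),(.024,))
print(s["finger_gap"],s["position"],yaw_of(s["tcp_rot"]),s["force"])
m=mask(p,(45,90,40),(85,255,255))
for ce,st,b in blobs(m,400):
    v,u=np.nonzero(b);W=on_plane("wrist",np.c_[u,v],.073,s)[:,:2].astype(np.float32);print(ce,st[4],cv2.minAreaRect(W))
E
```

```text
px [316. 257.] 6399 cloud med [ 0.4543 -0.2486  0.168 ] z2-98 [0.149  0.1695]
 z 0.024 mean [ 0.488  -0.3076] rect [ 0.4882 -0.3079] [0.0842 0.0956] 26.4 major 121.2
0.44423925005770376 [ 0.4557 -0.2514  0.1515] 29.579107021325427 [-0.2685  1.1408 -2.2222]
[317.988  182.5446] 14078 ((0.45855772495269775, -0.25231999158859253), (0.104812391102314, 0.10474409908056259), 3.4511806964874268)
[315.9109 252.4802] 404 ((0.4744015634059906, -0.28377199172973633), (0.023722326382994652, 0.01377896498888731), 19.44224739074707)
```

View pics/w7.png

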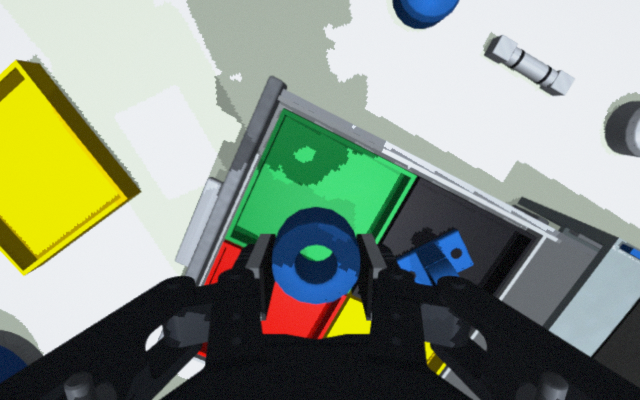

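The wrist picture shows the collar held level at (316,257) and the green cup behind it at (318,183). The cup centre is (0.4586, -0.2523) and measures 104.8 mm, as it should. The kit bracket at (435,265) is clear. Lowering.

send_rows(commands=[[0.03,0,0.001,0,0],[0.03,0,0.001,0,0],[0.015,0,0,0,0],[0.005,0,0,0,0],[0,0,0,0,0]])

```text
time: 14.62
position: [0.4584, -0.2508, 0.0728]
tcp_rot: [[0.0, -0.495, 0.869], [-0.0, 0.869, 0.495], [-1.0, -0.0, 0.0]]
force: [0.5, 0.2, -0.6]
finger_gap: 0.444
```

send_rows(commands=[[0,0,0,0,0],[0,0,0,0,0]])

```text
time: 14.88
position: [0.4585, -0.2514, 0.0733]
tcp_rot: [[0.001, -0.494, 0.869], [-0.001, 0.869, 0.494], [-1.0, -0.002, 0.001]]
force: [0.2, -0.5, -1.5]
finger_gap: 0.446
```

send_rows(commands=[[0.004,0,0,0,0],[0.002,0,0,0,0],[0,0,0,0,0],[0,0,0,0,0]])

```text
time: 15.38
position: [0.4579, -0.2509, 0.0663]
tcp_rot: [[-0.0, -0.494, 0.869], [0.0, 0.869, 0.494], [-1.0, 0.0, -0.0]]
force: [-0.2, 0.4, -0.3]
finger_gap: 0.446
```

send_rows(commands=[[0.002,0,0,0,0],[0,0,0,0,0]])

```text
time: 15.62
position: [0.4582, -0.2511, 0.0646]
tcp_rot: [[0.0, -0.494, 0.869], [-0.0, 0.869, 0.494], [-1.0, -0.0, 0.0]]
force: [-0.6, -0.7, 1.6]
finger_gap: 0.443
```

send_rows(commands=[[0,0,0,0,0.55],[0,0,0,0,0.62],[0,0,0,0,0.62],[-0.02,0,0,0,0.62],[-0.04,0,0,0,0.62]])

```text
time: 16.25
position: [0.4565, -0.2498, 0.123]
tcp_rot: [[-0.004, -0.494, 0.869], [0.003, 0.869, 0.494], [-1.0, 0.004, -0.002]]
force: [-0.2, 0.4, -0.2]
finger_gap: 0.617
```

send_rows(commands=[[-0.04,0,0,0,0.7],[0,0,0,0,0.8],[0,0,0,0,0.8]])

```text
time: 16.62
position: [0.4577, -0.2507, 0.1639]
tcp_rot: [[-0.0, -0.494, 0.869], [0.0, 0.869, 0.494], [-1.0, 0.0, -0.0]]
force: [-0.5, -0.5, -0.8]
finger_gap: 0.799
```

```bash
python3 - <<'E'
from look import *
s,p,d=look("w8",(.458,-.252),(.082,))
print(s["finger_gap"],s["position"],yaw_of(s["tcp_rot"]),s["force"])
plan(.4555,-.073,.15,30,.85)
E
```

```text
px [316. 199.] 2029 cloud med [ 0.4571 -0.2488  0.0814] z2-98 [0.0639 0.0829]
 z 0.082 mean [ 0.4566 -0.2481] rect [ 0.4564 -0.2484] [0.0381 0.0414] 41.7 major 121.4
px [298. 362.] 75 cloud med [ 0.4488 -0.2431  0.247 ] z2-98 [0.2443 0.2502]
 z 0.082 mean [ 0.5145 -0.3811] rect [ 0.5148 -0.3824] [0.011  0.0242] 49.9 major 155.7
0.7990957789361035 [ 0.4577 -0.2507  0.1639] 29.63210476274238 [-0.5016 -0.4605 -0.8077]
[[0.003, 0.039, 0.022, 0.0, 0.85], [0.003, 0.039, 0.021, 0.0, 0.85], [0.004, 0.039, 0.022, 0.0, 0.85], [0.003, 0.038, 0.021, 0.0, 0.85]]
```

View pics/w8.png

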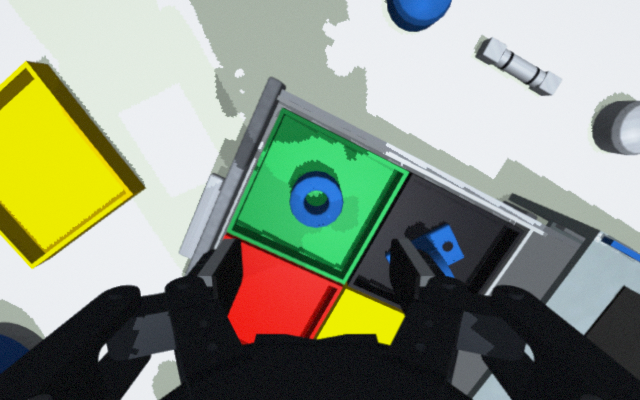

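The collar lies flat at (316,199), centred in the green cup. Next is the cover.

send_rows(commands=[[0.003,0.039,0.022,0,0.88],[0.003,0.039,0.021,0,0.88],[0.004,0.039,0.022,0,0.88],[0.003,0.038,0.021,0,0.88],[0,0,0,0,0.88]])

```text
time: 17.3
position: [0.4545, -0.0709, 0.1493]
tcp_rot: [[-0.004, -0.498, 0.867], [0.002, 0.867, 0.498], [-1.0, 0.003, -0.002]]
force: [0.2, -0.0, 0.5]
finger_gap: 0.88
```

send_rows(commands=[[0,0,0,0,0.88],[0,0,0,0,0.88]])

```text
time: 17.55
position: [0.456, -0.0745, 0.151]
tcp_rot: [[-0.001, -0.493, 0.87], [-0.0, 0.87, 0.493], [-1.0, 0.0, -0.001]]
force: [-1.3, 0.2, -0.8]
finger_gap: 0.881
```

```bash
python3 - <<'E'
from look import *
s,p,d=look("w9",(.454,-.072),(0.011,.022))
print(s["finger_gap"],s["position"],yaw_of(s["tcp_rot"]))
E
```

```text
px [316. 181.] 2512 cloud med [ 0.4522 -0.0675  0.0301] z2-98 [0.0141 0.0338]
 z 0.011 mean [ 0.4544 -0.0715] rect [ 0.4543 -0.0717] [0.0498 0.0516] 29.6 major 122.3
 z 0.022 mean [ 0.4532 -0.0694] rect [ 0.4531 -0.0696] [0.0478 0.0496] 29.6 major 122.3
0.8811551554294199 [ 0.456  -0.0745  0.151 ] 29.56200376555175
```

View pics/w9.png

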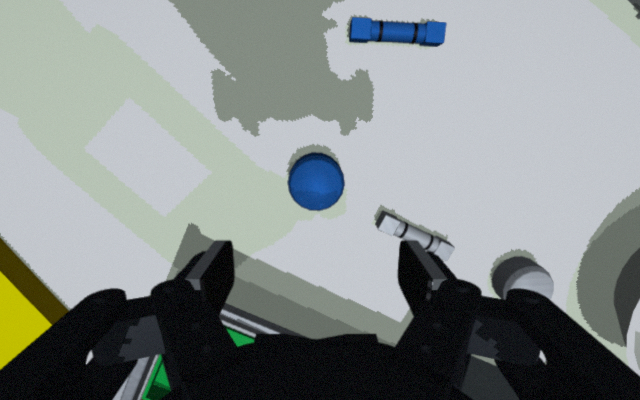

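The wrist picture shows the blue cover at (316,181), and the steel shaft at (415,232) is outside the fingers' path. Its centre is (0.454, -0.071) and it measures about 50 mm across.

send_rows(commands=[[0.04,0.002,0,0,0.88],[0.045,0,0,0,0.88],[0.035,0,0,0,0.88],[0.016,0,0,0,0.88],[0,0,0,0,0.88]])

```text
time: 18.23
position: [0.4544, -0.0722, 0.0146]
tcp_rot: [[-0.002, -0.494, 0.87], [0.001, 0.87, 0.494], [-1.0, 0.002, -0.001]]
force: [0.3, 0.7, 0.7]
finger_gap: 0.882
```

send_rows(commands=[[0.005,0,0,0,0.88],[0.004,0,0,0,0.88],[0,0,0,0,0.88],[0,0,0,0,0.88]])

```text
time: 18.73
position: [0.4554, -0.0719, 0.0067]
tcp_rot: [[0.001, -0.495, 0.869], [-0.0, 0.869, 0.495], [-1.0, -0.001, 0.0]]
force: [-0.3, 0.1, 0.5]
finger_gap: 0.879
```

send_rows(commands=[[0.004,0,0,0,0.88],[0,0,0,0,0.88],[0,0,0,0,0],[0,0,0,0,0],[0,0,0,0,0]])

```text
time: 19.35
position: [0.4553, -0.072, 0.0028]
tcp_rot: [[0.0, -0.494, 0.869], [-0.0, 0.869, 0.494], [-1.0, -0.0, 0.0]]
force: [-1.3, 0.4, 5.0]
finger_gap: 0.562
```

send_rows(commands=[[0,0,0,0,0],[0,0,0,0,0]])

```text
time: 19.6
position: [0.4553, -0.072, 0.0029]
tcp_rot: [[0.0, -0.494, 0.869], [-0.0, 0.869, 0.494], [-1.0, -0.0, 0.0]]
force: [-1.8, 0.7, 5.0]
finger_gap: 0.558
```

send_rows(commands=[[-0.005,0,0,0,0],[-0.015,0,0,0,0],[-0.03,0,0,0,0],[-0.045,0,0,0,0],[-0.045,0,0,0,0]])

```text
time: 20.23
position: [0.4549, -0.0718, 0.1444]
tcp_rot: [[0.0, -0.494, 0.869], [-0.0, 0.869, 0.494], [-1.0, -0.0, 0.0]]
force: [0.2, -0.4, -0.0]
finger_gap: 0.558
```

send_rows(commands=[[-0.025,0,0,0,0],[0,0,0,0,0],[0,0,0,0,0]])

```text
time: 20.6
position: [0.4544, -0.0717, 0.1664]
tcp_rot: [[-0.001, -0.494, 0.869], [0.0, 0.869, 0.494], [-1.0, 0.001, -0.001]]
force: [-0.6, -0.3, -1.1]
finger_gap: 0.559
```

```bash
python3 - <<'E'
from look import *
s,p,d=look("w10",(.454,-.072),())
print(s["finger_gap"],s["position"],s["force"])
b=plan(.5700,-.351,.165,30,0.,step=.05)
E
```

```text
px [316. 259.] 10967 cloud med [ 0.4501 -0.0639  0.1932] z2-98 [0.1703 0.1971]
px [475. 372.] 63 cloud med [ 0.4998 -0.0559  0.2322] z2-98 [0.2296 0.2366]
0.5589737971248298 [ 0.4544 -0.0717  0.1664] [-0.5837 -0.3432 -1.1169]
[[0.0, -0.043, -0.005, 0.0, 0.0], [0.0, -0.043, -0.005, 0.0, 0.0], [0.0, -0.043, -0.005, 0.0, 0.0], [0.0, -0.043, -0.006, 0.0, 0.0], [0.0, -0.043, -0.005, 0.0, 0.0]]
[[0.0, -0.043, -0.006, 0.0, 0.0], [0.0, -0.042, -0.005, 0.0, 0.0]]
```

View pics/w10.png

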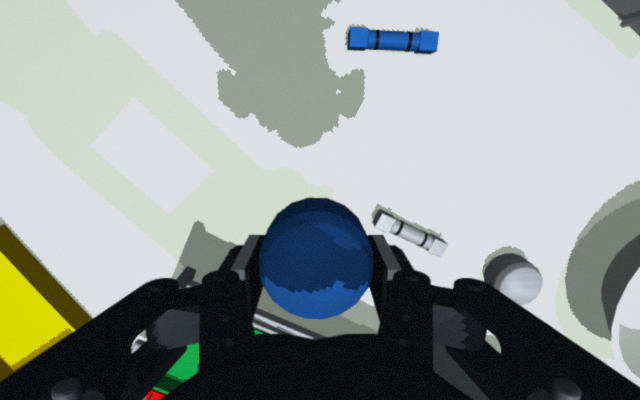

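The cover is held dome up at (316,259). Its top is at 0.197 with the TCP at 0.166, so the underside is about 3 mm below the TCP. Carrying it to the yellow cup.

send_rows(commands=[[0,-0.043,-0.005,0,0],[0,-0.043,-0.005,0,0],[0,-0.043,-0.005,0,0],[0,-0.043,-0.006,0,0],[0,-0.043,-0.005,0,0]])

```text
time: 21.28
position: [0.5381, -0.2724, 0.1649]
tcp_rot: [[-0.003, -0.494, 0.869], [0.002, 0.869, 0.494], [-1.0, 0.003, -0.002]]
force: [0.5, -0.5, -0.2]
finger_gap: 0.564
```

send_rows(commands=[[0,-0.043,-0.006,0,0],[0,-0.042,-0.005,0,0],[0,0,0,0,0],[0,0,0,0,0],[0,0,0,0,0]])

```text
time: 21.9
position: [0.5708, -0.3496, 0.1665]
tcp_rot: [[-0.001, -0.495, 0.869], [0.001, 0.869, 0.495], [-1.0, 0.002, -0.0]]
force: [-0.2, -0.4, -1.5]
finger_gap: 0.562
```

```bash
python3 - <<'E'
from look import *
s,p,d=look("w11",(.57,-.351),())
print(s["finger_gap"],s["position"],s["force"])
for ce,st,b in blobs(mask(p,(22,100,50),(36,255,255)),400):
    v,u=np.nonzero(b);W=on_plane("wrist",np.c_[u,v],.073,s)[:,:2].astype(np.float32);print(ce,st[4],cv2.minAreaRect(W))
E
```

```text
px [316. 259.] 10912 cloud med [ 0.5665 -0.3418  0.1933] z2-98 [0.1709 0.1972]
px [415. 312.] 84 cloud med [ 0.5841 -0.3227  0.2396] z2-98 [0.2357 0.2418]
0.5615714840333945 [ 0.5708 -0.3496  0.1665] [-0.1731 -0.3914 -1.4877]
[27.5751 39.3129] 4740 ((0.32782596349716187, -0.35433465242385864), (0.07928726822137833, 0.048888664692640305), 63.145267486572266)
[313.246 177.707] 11758 ((0.5714266896247864, -0.3529679775238037), (0.10507608205080032, 0.10518848150968552), 3.507007598876953)
```

View pics/w11.png

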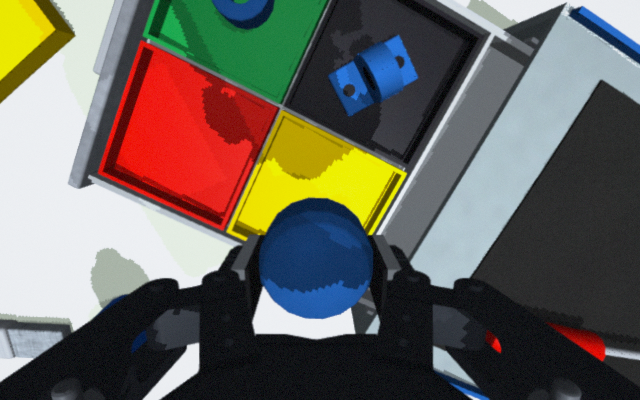

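The wrist picture shows the cover at (316,259) over the tray's yellow cup, whose visible part is at (313,178). The cup's centre is (0.5714, -0.353) and it is 105 mm across, so it is the small one. Lowering with a small correction.

send_rows(commands=[[0.03,-0.002,0,0,0],[0.03,-0.001,-0.001,0,0],[0.02,0,0,0,0],[0.01,0,0,0,0],[0,0,0,0,0]])

```text
time: 22.58
position: [0.5718, -0.3537, 0.077]
tcp_rot: [[-0.001, -0.495, 0.869], [0.001, 0.869, 0.495], [-1.0, 0.001, -0.0]]
force: [-0.5, -0.9, -2.1]
finger_gap: 0.556
```

send_rows(commands=[[0,0,0,0,0],[0.005,0,0,0,0],[0,0,0,0,0],[0,0,0,0,0]])

```text
time: 23.08
position: [0.5719, -0.3541, 0.0724]
tcp_rot: [[0.0, -0.494, 0.869], [-0.0, 0.869, 0.494], [-1.0, -0.0, 0.0]]
force: [0.0, -0.4, -0.0]
finger_gap: 0.558
```

send_rows(commands=[[0.004,0,0,0,0],[0.003,0,0,0,0],[0.002,0,0,0,0],[0,0,0,0,0],[0,0,0,0,0]])

```text
time: 23.7
position: [0.5719, -0.3541, 0.0634]
tcp_rot: [[0.0, -0.494, 0.869], [-0.0, 0.869, 0.494], [-1.0, -0.0, 0.0]]
force: [0.5, 0.1, -1.2]
finger_gap: 0.556
```

send_rows(commands=[[0.001,0,0,0,0],[0,0,0,0,0]])

```text
time: 23.95
position: [0.5718, -0.3541, 0.0623]
tcp_rot: [[-0.0, -0.494, 0.869], [0.0, 0.869, 0.494], [-1.0, 0.0, -0.0]]
force: [-0.3, -0.5, -0.3]
finger_gap: 0.561
```

send_rows(commands=[[0.001,0,0,0,0],[0,0,0,0,0],[0,0,0,0,0]])

```text
time: 24.32
position: [0.5718, -0.3541, 0.0613]
tcp_rot: [[-0.0, -0.494, 0.869], [0.0, 0.869, 0.494], [-1.0, 0.0, 0.0]]
force: [0.1, -0.3, -1.0]
finger_gap: 0.558
```

send_rows(commands=[[0.001,0,0,0,0],[0,0,0,0,0],[0,0,0,0,0]])

```text
time: 24.7
position: [0.572, -0.3542, 0.0609]
tcp_rot: [[0.0, -0.494, 0.869], [-0.0, 0.869, 0.494], [-1.0, -0.0, 0.0]]
force: [-2.1, 1.1, 4.7]
finger_gap: 0.558
```

Contact: the force is +4.7 N. Releasing.

send_rows(commands=[[0,0,0,0,0.65],[0,0,0,0,0.72],[0,0,0,0,0.72],[-0.02,0,0,0,0.72],[-0.04,0,0,0,0.72]])

```text
time: 25.32
position: [0.5707, -0.3532, 0.1198]
tcp_rot: [[-0.003, -0.494, 0.869], [0.002, 0.869, 0.494], [-1.0, 0.004, -0.001]]
force: [-0.1, -1.0, 0.3]
finger_gap: 0.721
```

send_rows(commands=[[-0.045,0,0,0,0.72],[0,0,0,0,0.72],[0,0,0,0,0.72]])

```text
time: 25.7
position: [0.572, -0.3542, 0.1664]
tcp_rot: [[0.001, -0.494, 0.869], [-0.001, 0.869, 0.494], [-1.0, -0.001, 0.0]]
force: [0.7, -0.6, -0.0]
finger_gap: 0.719
```

```bash
python3 - <<'E'
from look import *
s,p,d=look("w12",(.57,-.351),(.07,))
print(s["finger_gap"],s["position"],s["force"])
for nm,lo,hi in (("yel",(22,100,50),(36,255,255)),("red",(0,130,60),(9,255,255))):
  for ce,st,b in blobs(mask(p,lo,hi),1500):
    v,u=np.nonzero(b);W=on_plane("wrist",np.c_[u,v],.073,s)[:,:2].astype(np.float32);print(nm,ce,st[4],cv2.minAreaRect(W))
E
```

```text
px [316. 197.] 3399 cloud med [ 0.5691 -0.3488  0.088 ] z2-98 [0.071  0.0917]
 z 0.07 mean [ 0.5718 -0.3535] rect [ 0.572  -0.3534] [0.0497 0.0528] 29.7 major 120.1
0.7193768189653722 [ 0.572  -0.3542  0.1664] [ 0.7302 -0.6289 -0.0377]
yel [27.5427 35.8916] 4400 ((0.3298255205154419, -0.355644553899765), (0.07834422588348389, 0.04562382772564888), 63.19807434082031)
yel [315.5844 191.4887] 14739 ((0.571465015411377, -0.3530605137348175), (0.10511502623558044, 0.10495549440383911), 3.459174156188965)
red [185.6785 129.9334] 19720 ((0.4652925431728363, -0.3594050109386444), (0.10558191686868668, 0.1044803261756897), 3.3745150566101074)
```

View pics/w12.png

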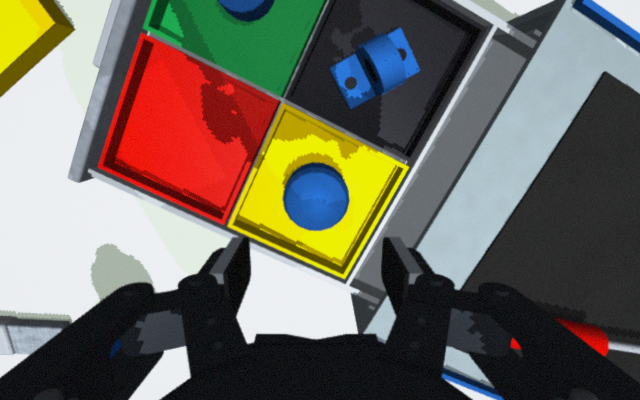

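The cover stands at (316,197), centred in the yellow cup. The red cup is at (186,130), centre (0.465, -0.359). Next is the shaft.

```bash
python3 - <<'E'
from plan import *
plan(.449,.068,.15,-63,.72,step=.05)
E
```

```text
[[0.002, 0.043, 0.01, 9.0, 0.72], [0.001, 0.044, 0.003, 9.0, 0.72], [0.002, 0.044, -0.003, 9.0, 0.72], [0.001, 0.043, -0.01, 9.0, 0.72], [0.002, 0.04, -0.017, 9.0, 0.72]]
[[0.001, 0.037, -0.023, 10.0, 0.72], [0.002, 0.033, -0.029, 9.0, 0.72], [0.001, 0.028, -0.034, 10.0, 0.72], [0.002, 0.022, -0.038, 9.0, 0.72], [0.001, 0.015, -0.041, 10.0, 0.72]]
```

send_rows(commands=[[0.002,0.043,0.01,9,0.6],[0.001,0.044,0.003,9,0.6],[0.002,0.044,-0.003,9,0.6],[0.001,0.043,-0.01,9,0.6],[0.002,0.04,-0.017,9,0.6]])

```text
time: 26.38
position: [0.5089, -0.1411, 0.1557]
tcp_rot: [[-0.003, 0.27, 0.963], [0.001, 0.963, -0.27], [-1.0, 0.001, -0.003]]
force: [1.3, 0.2, 0.3]
finger_gap: 0.598
```

send_rows(commands=[[0.001,0.037,-0.023,10,0.6],[0.002,0.033,-0.029,9,0.6],[0.001,0.028,-0.034,10,0.6],[0.002,0.022,-0.038,9,0.6],[0.001,0.015,-0.041,10,0.6]])

```text
time: 27.0
position: [0.4478, 0.0689, 0.1489]
tcp_rot: [[-0.003, 0.897, 0.443], [0.0, 0.443, -0.897], [-1.0, -0.002, -0.001]]
force: [-0.2, 0.4, -0.1]
finger_gap: 0.6
```

send_rows(commands=[[0,0,0,0,0.6],[0,0,0,0,0.6],[0,0,0,0,0.6]])

```text
time: 27.38
position: [0.4496, 0.0667, 0.15]
tcp_rot: [[-0.001, 0.894, 0.448], [-0.0, 0.448, -0.894], [-1.0, -0.001, -0.0]]
force: [0.2, 0.5, -0.1]
finger_gap: 0.598
```

```bash
python3 - <<'E'
from look import *
s,p,d=look("w13",(.449,.068),(.008,.016))
print(s["finger_gap"],s["position"],yaw_of(s["tcp_rot"]))
E
```

```text
px [313. 182.] 1418 cloud med [0.4523 0.0706 0.015 ] z2-98 [0.0095 0.0167]
 z 0.008 mean [0.4505 0.0699] rect [0.4489 0.0697] [0.0774 0.0159] 26.9 major -152.6
 z 0.016 mean [0.4521 0.0707] rect [0.4506 0.0705] [0.0752 0.0155] 26.9 major -152.6
px [528. 320.] 84 cloud med [0.4858 0.0219 0.2208] z2-98 [0.2165 0.2238]
 z 0.008 mean [ 0.4195 -0.1991] rect [ 0.4189 -0.2006] [0.0307 0.0131] 64.8 major 69.3
 z 0.016 mean [ 0.422  -0.1908] rect [ 0.4214 -0.1923] [0.0298 0.0128] 64.8 major 69.3
0.5981082771564205 [0.4496 0.0667 0.15  ] -63.37750339012565
```

View pics/w13.png

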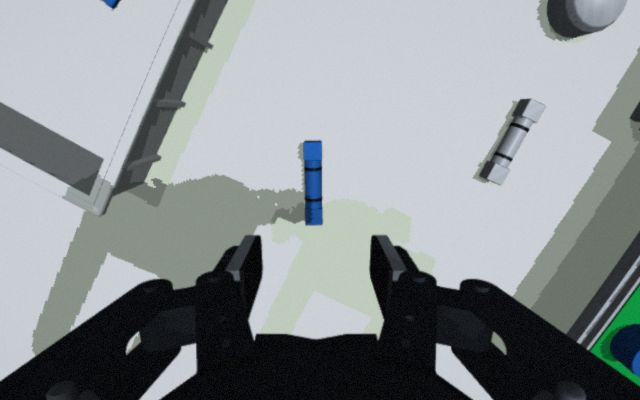

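The blue shaft is at (313,182), upright in the image and between the pads. Its centre is (0.450, 0.070) and it measures 76 by 16 mm. The steel one is at (513,142), well away.

send_rows(commands=[[0.04,0.002,-0.002,0,0.6],[0.045,0,0,0,0.6],[0.035,0,0,0,0.6],[0.012,0,0,0,0.6],[0,0,0,0,0.6]])

```text
time: 28.05
position: [0.4502, 0.0698, 0.0181]
tcp_rot: [[-0.001, 0.894, 0.448], [0.0, 0.448, -0.894], [-1.0, -0.001, -0.001]]
force: [0.1, 0.9, -0.2]
finger_gap: 0.599
```

send_rows(commands=[[0.006,0,0,0,0.6],[0.004,0,0,0,0.6],[0,0,0,0,0.6],[0,0,0,0,0.6]])

```text
time: 28.55
position: [0.4506, 0.0703, 0.0087]
tcp_rot: [[0.001, 0.894, 0.448], [-0.0, 0.448, -0.894], [-1.0, 0.001, 0.0]]
force: [-0.0, 0.1, 0.3]
finger_gap: 0.598
```

send_rows(commands=[[0.004,0,0,0,0.6],[0,0,0,0,0.6],[0,0,0,0,0],[0,0,0,0,0],[0,0,0,0,0]])

```text
time: 29.18
position: [0.4505, 0.0702, 0.0046]
tcp_rot: [[0.0, 0.894, 0.448], [-0.0, 0.448, -0.894], [-1.0, 0.0, 0.0]]
force: [-0.9, -0.2, 4.0]
finger_gap: 0.152
```

send_rows(commands=[[0,0,0,0,0],[0,0,0,0,0]])

```text
time: 29.42
position: [0.4505, 0.0703, 0.0046]
tcp_rot: [[0.0, 0.894, 0.448], [-0.0, 0.448, -0.894], [-1.0, 0.0, 0.0]]
force: [-2.1, -0.6, 5.3]
finger_gap: 0.154
```

send_rows(commands=[[-0.005,0,0,0,0],[-0.015,0,0,0,0],[-0.03,0,0,0,0],[-0.045,0,0,0,0],[-0.045,0,0,0,0]])

```text
time: 30.05
position: [0.45, 0.0703, 0.1462]
tcp_rot: [[0.0, 0.894, 0.448], [0.0, 0.448, -0.894], [-1.0, 0.0, 0.0]]
force: [0.7, -0.3, -1.3]
finger_gap: 0.153
```

send_rows(commands=[[-0.02,0,0,0,0],[0,0,0,0,0],[0,0,0,0,0]])

```text
time: 30.42
position: [0.4496, 0.0703, 0.1634]
tcp_rot: [[-0.001, 0.894, 0.448], [0.0, 0.448, -0.894], [-1.0, -0.001, -0.001]]
force: [0.4, -0.1, -1.9]
finger_gap: 0.151
```

```bash
python3 - <<'E'
from look import *
s,p,d=look("w14",(.449,.068),())
print(s["finger_gap"],s["position"],s["force"])
v,u=np.nonzero((mask(p,(98,75,15),(128,255,255))>0)&(d>0));o,r=rays("wrist",np.c_[u,v],s);X=o+r*d[v,u][:,None]
L=(X-s["position"])@s["tcp_rot"]; k=(abs(L[:,2])<.012)&(abs(L[:,1])<.05); 
for a in np.arange(-.045,.046,.015):
    q=L[k&(abs(L[:,1]-a)<.006)]
    if len(q): print(round(a,3),len(q),np.percentile(q[:,0],5).round(4))
plan(.465,-.359,.16,None,0.,step=.05)
E
```

```text
px [316. 228.] 3617 cloud med [0.4647 0.0774 0.1738] z2-98 [0.166  0.1756]
px [221. 297.] 118 cloud med [0.4458 0.1008 0.2191] z2-98 [0.2153 0.2237]
px [433. 301.] 80 cloud med [0.476  0.0446 0.2234] z2-98 [0.2175 0.227 ]
px [316. 311.] 1389 cloud med [0.4264 0.0585 0.1742] z2-98 [0.1705 0.1956]
px [466. 332.] 71 cloud med [0.4761 0.0398 0.2355] z2-98 [0.2325 0.2376]
px [151. 345.] 135 cloud med [0.4393 0.111  0.2393] z2-98 [0.2365 0.2421]
px [ 68. 389.] 72 cloud med [0.4362 0.1206 0.2548] z2-98 [0.2534 0.2558]
0.15100823956625467 [0.4496 0.0703 0.1634] [ 0.4335 -0.1434 -1.8827]
-0.03 694 -0.0118
-0.015 559 -0.0117
0.0 843 -0.0455
0.015 2634 -0.0985
0.03 1012 -0.012
[[0.0, -0.02, 0.043, 0.0, 0.0], [0.0, -0.02, 0.043, 0.0, 0.0], [0.0, -0.02, 0.044, 0.0, 0.0], [0.0, -0.02, 0.043, 0.0, 0.0], [0.001, -0.02, 0.044, 0.0, 0.0]]
[[0.0, -0.02, 0.043, 0.0, 0.0], [0.001, -0.019, 0.044, 0.0, 0.0], [0.0, -0.02, 0.043, 0.0, 0.0], [0.001, -0.019, 0.044, 0.0, 0.0]]
```

View pics/w14.png

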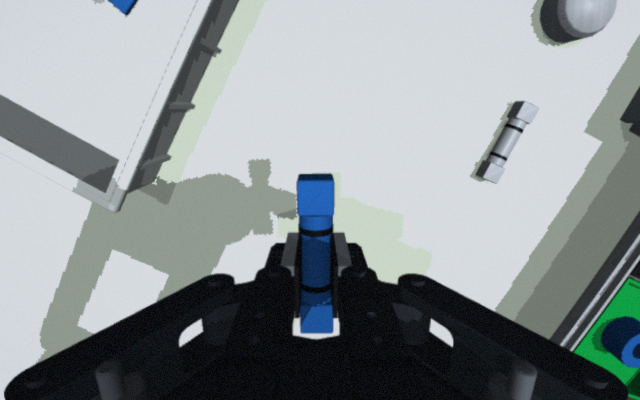

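The shaft is held level at (316,255). Its top is 11.8 mm above the TCP at both ends, so the underside is about 4 mm below the TCP. Carrying it to the red cup.

send_rows(commands=[[0,-0.02,0.043,0,0],[0,-0.02,0.043,0,0],[0,-0.02,0.044,0,0],[0,-0.02,0.043,0,0],[0.001,-0.02,0.044,0,0]])

```text
time: 31.1
position: [0.4573, -0.1696, 0.1617]
tcp_rot: [[-0.002, 0.894, 0.448], [0.001, 0.448, -0.894], [-1.0, -0.001, -0.002]]
force: [0.2, -0.1, -1.9]
finger_gap: 0.149
```

send_rows(commands=[[0,-0.02,0.043,0,0],[0.001,-0.019,0.044,0,0],[0,-0.02,0.043,0,0],[0.001,-0.019,0.044,0,0],[0,0,0,0,0]])

```text
time: 31.72
position: [0.4653, -0.3615, 0.1591]
tcp_rot: [[-0.002, 0.895, 0.445], [0.001, 0.445, -0.895], [-1.0, -0.001, -0.002]]
force: [-0.5, 0.3, -1.8]
finger_gap: 0.148
```

send_rows(commands=[[0,0,0,0,0],[0,0,0,0,0]])

```text
time: 31.98
position: [0.4663, -0.3575, 0.1605]
tcp_rot: [[-0.001, 0.893, 0.449], [0.001, 0.449, -0.893], [-1.0, -0.0, -0.002]]
force: [-0.3, 0.2, -0.9]
finger_gap: 0.148
```

```bash
python3 - <<'E'
from look import *
s,p,d=look("w15",(.465,-.359),())
print(s["finger_gap"],s["position"],s["force"],yaw_of(s["tcp_rot"]))
for ce,st,b in blobs(mask(p,(0,130,60),(9,255,255)),900):
    v,u=np.nonzero(b);W=on_plane("wrist",np.c_[u,v],.073,s)[:,:2].astype(np.float32);print(ce,st[4],cv2.minAreaRect(W))
E
```

```text
px [316. 252.] 5006 cloud med [ 0.4705 -0.3555  0.171 ] z2-98 [0.1659 0.1742]
px [186. 305.] 272 cloud med [ 0.4603 -0.3195  0.2241] z2-98 [0.2143 0.2301]
px [158. 312.] 110 cloud med [ 0.4575 -0.313   0.2272] z2-98 [0.2232 0.2309]
px [138. 325.] 73 cloud med [ 0.4565 -0.311   0.2326] z2-98 [0.2287 0.2367]
px [157. 328.] 94 cloud med [ 0.4584 -0.316   0.2332] z2-98 [0.2306 0.2353]
px [122. 339.] 107 cloud med [ 0.456  -0.3103  0.2382] z2-98 [0.2353 0.2414]
px [104. 347.] 84 cloud med [ 0.4547 -0.3077  0.2407] z2-98 [0.2382 0.2446]
px [488. 361.] 62 cloud med [ 0.4909 -0.393   0.2382] z2-98 [0.2367 0.2402]
px [ 86. 365.] 69 cloud med [ 0.4545 -0.3073  0.2466] z2-98 [0.2442 0.2493]
px [ 65. 369.] 96 cloud med [ 0.4527 -0.3037  0.2478] z2-98 [0.2459 0.2501]
px [ 33. 392.] 78 cloud med [ 0.452  -0.302   0.2544] z2-98 [0.2528 0.2563]
0.14843251804792532 [ 0.4663 -0.3575  0.1605] [-0.2867  0.2171 -0.942 ] -63.30802349171992
[316.9441 184.0817] 12809 ((0.46482717990875244, -0.3594629466533661), (0.1046227216720581, 0.10427295416593552), 3.47041392326355)
```

View pics/w15.png

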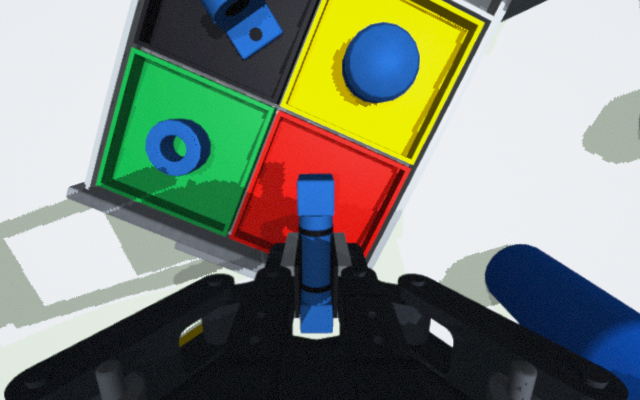

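The shaft at (316,252) is above the red cup's middle, visible part at (317,184), centre (0.4648, -0.3595). Collar and cover sit untouched in their cups. Lowering.

send_rows(commands=[[0.03,0,0,0,0],[0.03,-0.001,0,0,0],[0.02,0,0,0,0],[0.008,0,0,0,0],[0,0,0,0,0]])

```text
time: 32.65
position: [0.4657, -0.3593, 0.0733]
tcp_rot: [[-0.0, 0.894, 0.449], [0.0, 0.449, -0.894], [-1.0, -0.0, -0.0]]
force: [0.4, 0.0, -2.1]
finger_gap: 0.151
```

send_rows(commands=[[0.003,0,0,0,0],[0,0,0,0,0],[0,0,0,0,0]])

```text
time: 33.02
position: [0.4659, -0.3598, 0.0709]
tcp_rot: [[0.001, 0.894, 0.448], [-0.001, 0.448, -0.894], [-1.0, 0.0, 0.001]]
force: [0.7, 0.8, -2.1]
finger_gap: 0.155
```

send_rows(commands=[[0.003,0,0,0,0],[0.002,0,0,0,0],[0.002,0,0,0,0],[0,0,0,0,0],[0,0,0,0,0]])

```text
time: 33.65
position: [0.4656, -0.3595, 0.0633]
tcp_rot: [[-0.0, 0.894, 0.448], [0.0, 0.448, -0.894], [-1.0, -0.0, -0.0]]
force: [-0.9, 0.6, -0.8]
finger_gap: 0.154
```

send_rows(commands=[[0.001,0,0,0,0],[0,0,0,0,0],[0,0,0,0,0]])

```text
time: 34.02
position: [0.4657, -0.3596, 0.0626]
tcp_rot: [[0.0, 0.894, 0.448], [-0.0, 0.448, -0.894], [-1.0, 0.0, 0.0]]
force: [-1.8, 0.1, 2.5]
finger_gap: 0.149
```

Contact: the force is +2.5 N, and 62.6 mm is the height I expected. Releasing.

send_rows(commands=[[0,0,0,0,0.25],[0,0,0,0,0.4],[0,0,0,0,0.4],[-0.02,0,0,0,0.4],[-0.04,0,0,0,0.4]])

```text
time: 34.65
position: [0.4646, -0.3586, 0.1222]
tcp_rot: [[-0.002, 0.894, 0.448], [0.002, 0.448, -0.894], [-1.0, -0.001, -0.003]]
force: [1.4, -1.4, 0.6]
finger_gap: 0.396
```

send_rows(commands=[[-0.05,0,0,0,0.5],[-0.05,0,0,0,0.6],[-0.03,0,0,0,0.6],[0,0,0,0,0.6],[0,0,0,0,0.6]])

```text
time: 35.28
position: [0.4653, -0.3592, 0.252]
tcp_rot: [[-0.0, 0.894, 0.448], [0.0, 0.448, -0.894], [-1.0, -0.0, -0.001]]
force: [-0.8, 0.2, 0.2]
finger_gap: 0.605
```

```bash
python3 - <<'E'
from look import *
s,p,d=look("w16",(.465,-.359),(.066,),rad=.04)
print(s["finger_gap"],s["position"],s["force"])
m=mask(p,(98,75,15),(128,255,255))
cup={"red":(.4648,-.3595,"shaft"),"green":(.4586,-.2523,"collar"),"yel":(.5714,-.353,"cover")}
for ce,st,b in blobs(m,200):
    P=cloud("wrist",p,d,b,s); print(ce.round(),st[4],np.median(P,0),np.percentile(P[:,2],[2,98]))
p,d=manip.read_camera("scene");cv2.imwrite("pics/scene1.png",p[...,::-1])
p,d=manip.read_camera("top");cv2.imwrite("pics/top1.png",cv2.resize(p[110:250,150:490],None,fx=2.3,fy=2.3,interpolation=cv2.INTER_CUBIC)[...,::-1])
E
```

```text
px [316. 175.] 1011 cloud med [ 0.4669 -0.3591  0.0731] z2-98 [0.0692 0.0748]
 z 0.066 mean [ 0.4655 -0.3599] rect [ 0.4644 -0.3602] [0.0756 0.0144] 27.0 major -152.8
px [206. 288.] 79 cloud med [ 0.4608 -0.3236  0.3056] z2-98 [0.3024 0.3099]
 z 0.066 mean [ 0.2899 -0.3057] rect [ 0.2882 -0.3064] [0.0208 0.0152] 21.5 major 172.3
px [200. 329.] 67 cloud med [ 0.4686 -0.3277  0.3314] z2-98 [0.3078 0.3362]
 z 0.066 mean [ 0.2335 -0.3195] rect [ 0.2315 -0.3198] [0.0299 0.0146] 20.4 major -148.6
px [411. 330.] 97 cloud med [ 0.4903 -0.3709  0.3322] z2-98 [0.3284 0.3349]
 z 0.066 mean [ 0.3472 -0.547 ] rect [ 0.3475 -0.5463] [0.0379 0.0164] 77.3 major 80.0
0.6045565231710273 [ 0.4653 -0.3592  0.252 ] [-0.8419  0.1778  0.1755]
[259.  35.] 2461 [ 0.5604 -0.2559  0.0648] [0.0572 0.1056]
[360.  75.] 2268 [ 0.5698 -0.3517  0.0881] [0.08   0.0917]
[608. 112.] 3833 [ 0.6624 -0.6045  0.0534] [0.0064 0.0918]
[214. 135.] 1242 [ 0.459  -0.2513  0.0811] [0.0654 0.0827]
[316. 175.] 1011 [ 0.4669 -0.3591  0.0731] [0.0692 0.0748]
[530. 281.] 10032 [ 0.4849 -0.5652  0.1371] [-0.0001  0.3388]
[440. 370.] 208 [ 0.3008 -0.6267  0.0558] [0.0227 0.3445]
```

View pics/w16.png

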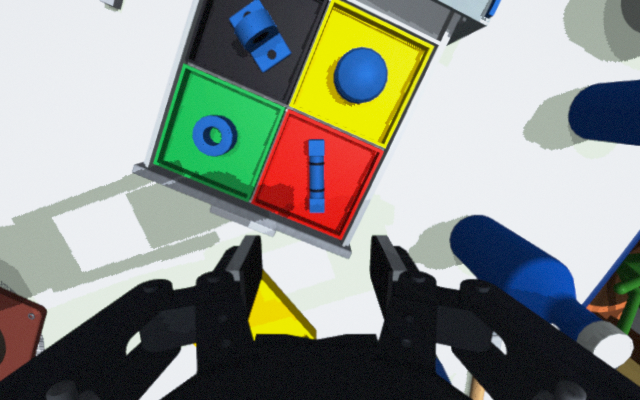

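View pics/scene1.png

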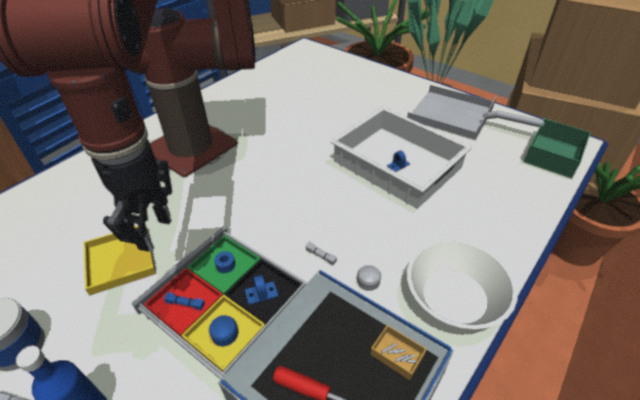

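View pics/top1.png

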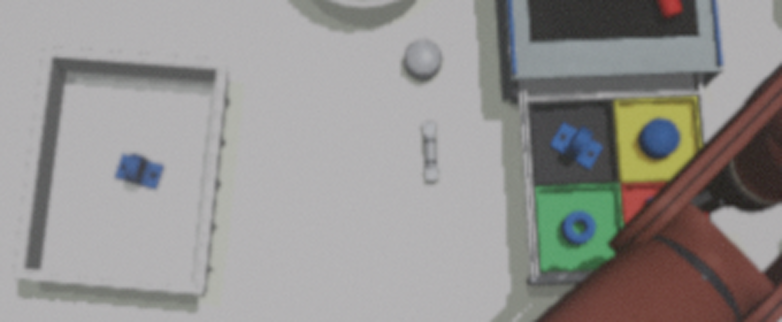

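All the fittings are where they belong:
- **Wrist view:** shaft (316,175) in red, collar (214,135) in green, cover (360,75) in yellow, and the kit bracket (259,35) still in black.
- **Scene view:** spare bracket upright in the crate at (400,160), with the steel twins untouched at (321,253) and (369,277).

The gripper is clear at 0.25 m, so I'll hand in.

```bash
python3 -c "
from cell import manip
print(manip.get_state()['time'],manip.job_done())"
```

```text
the job is handed in; nothing more can be done
35.425 None
```

The set is made up and handed in at 35.4 s of the 112 s allowed, and the arm is clear of everything. The hand-in gives no verdict, so this rests on my own checks.

- **Spare bracket:** it stands upright in the white crate, about 14 mm from the centre. I gripped it on the web's flat 16 mm faces instead of the narrow sides you specified. On the narrow sides the finger knuckles would have come within a few mm of the bowl rim.
- **Collar, cover and shaft:** each was lowered until the force reading showed contact, then released in the green, yellow and red cups. The last views put each within about 5 mm of its cup's centre, with top heights matching fittings resting on the cup floors.
- **Left alone:** the bracket already in the black cup, the two bare-steel fittings and the larger loose yellow cup were not touched.

The last wrist, scene and top pictures agreed, except that the arm hid the red cup in the top view, so the shaft was confirmed only in the other two. No check failed.

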